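# Prop up a carving with pry bar and packer, and clear the gouges

### The arm

A 6-joint arm with a two-finger parallel gripper is mounted at the origin on the work surface. World frame = base frame: x ahead of the robot, y to its left, z up, the work surface at z = 0. Lengths are in m, angles in rad, forces in N, time in s.
With the tool pointing down it reaches from about 0.375 to 0.975 m from the base axis. Payload 3.8 kg.
Tool frame: the origin (TCP) lies at the very end of the fingers, on their centre line; the grasp point (between the pads) lies 19 mm behind it; z points along the fingers, y is the direction in which the jaws open and shut (so a half turn about z gives the same grasp; the last joint's range is limited). The gripper opens to 85 mm and grips with 20 to 120 N. Pads are 22 mm wide; open, the fingers measure 114 mm over their backs; the gripper's body (76 mm by 85 mm) begins 54 mm behind the grasp point. The pads swing forward as they close: fully open they stand 13 mm farther back than shut.
Start: joints at [-1.365, 0.264, 1.604, -0, 1.274, -0.037], TCP at [0.162, -0.655, 0.231] pointing down, gripper open.
Joint ranges: [-2.63, 2.63], [-0.94, 2.18], [0.31, 2.57], [-1.31, 4.45], [0, 2.66], [-2.55, 2.55]. Speed limits (rad/s): [2.57, 2.57, 3.14, 3.14, 3.14, 3.14].

### API

Orientations are given as a rotation vector (axis times angle).
In Python, from workcell import bot, viewer gives the robot as it stands.
- The arm moves only by the tool jog_arm, never from a script. Its argument "motion" is a list of rows, each an object of numbers: "dx", "dy", "dz": the shift along the world's x, y, z in cm; "turn": the turn about the world's z in rad. A call has 1 to 12 rows; each row shifts and turns the commanded pose from where the row before left it; what a row does not reach is not made up. A row lasts 1/12 s, in which the tool goes at most 41.7 mm and 7.16 degrees, less where a joint would pass 70% of its speed; a pose out of reach is approached as far as the arm can. A call is refused whole if a number of a shift passes 4.17 or a number of a turn 0.125, either way. A call with a gripper value outside its range is refused whole. "fingers" is the finger opening in cm, from 0 to 8.54, set as the call begins (left out, the last holds). The fingers move at their own pace and stop on an object; "grip_force" is the grip in N (left out, the last holds). Time passes only in rows, so rows that do not move let the fingers close. It gives the time, the measured TCP pose, the force and the opening at its end, in the units of the state.
- bot.read_state(): the state, without advancing time (a new reading comes with each control period).
- viewer.read_camera(name): name is "scene" or "top" or "wrist"; returns (picture, depth): 480x640x3 uint8, red, green, blue; 480x640 float32, m along the optical axis (not along the pixel's ray), 0 where there is no reading.
- viewer.camera_info(name): a dict with "vertical_fov" (degrees; the focal length in pixels is half the picture's height over the tangent of half this angle, whatever the lens; pixels are square), "cx", "cy" (the principal point, pixels), "R" (3x3) and "t" (3): a world point X has camera coordinates R X + t. Camera axes: x right, y down, z forward; pixel columns grow to the right and rows downward; lengths in m; the calibration is good to about 2 mm. A picture is of the moment at which its call begins: read the wrist's pose just before it. camera_info takes no time and is no camera call; for the wrist camera it gives the pose at the moment of the call.
- bot.finish_job(): hands the job in, once; it reports no verdict.
The state is a dict: "time": time; "q": joint angles; "joint_vel": joint speeds; "joint_torque": joint torques, N m; "tool_pos": TCP position; "tcp_rot": TCP orientation; "wrist_force": force on the tool from outside, world axes, zero at the start; "torque": the same for the moment, N m; "width": opening from 0.0 (shut) to 1.0 (fully open).
Only numpy, scipy, OpenCV 4.12 (cv2) and the standard library are available. Lean on these libraries where they do the work, as an engineer would, in place of code of your own. Each camera call takes 0.05 s, during which the arm holds its last target. There are 200 camera calls.

### The job

Clear the loose gouges off the bench by standing each one upright, butt down, in the cells of the wooden tool caddy, and swing the tool box lid open until it rests on its stop. With the pry bar, toe under the free end of the heavy carving and working over the half-round block, lever that end up so that the bar's handle lies down and keeps it raised; then slip the dark wooden packer from the tool box flat and endwise at least a third of its length in under the raised end. Draw the bar out so that the carving settles on the packer, lay the bar flat on the bench clear of the carving and the block, and do not shove the carving or disturb the other things.

Things in the scene. Friction and masses are not known exactly. Their poses are not given: they have to be found in the camera images.
- carving: Heavy (2 kg) pale wooden relief carving: slab 170 x 300 x 50 mm (local x, y, z), scrolls 25 mm proud on top, standing on two bearers 22 mm high, 150 x 35 mm, centred at local y = -85 and +120 mm: its underside is 22 mm up. The free end, at local y = -150 mm, facing the robot's right, overhangs its bearer by 47 mm; raised, the carving tips about the far bearer. Origin: centre, at bench level.
- carving_end (a point): Middle of the lower edge of the carving's end that is to be raised (local y = -150 mm, z = 22 mm).
- fulcrum: Loose dark half-round block (200 g), already where it is needed: its ridge 30 to 38 mm off the carving's free end, at the half farther from the robot. Base 80 x 40 x 16 mm, topped by a round ridge of radius 12 mm along local x, its axis 16 mm and its crest 28 mm above the bench, parallel to the carving's end. Origin: centre of the underside.
- pry_bar: Flat dark steel pry bar (800 g) lying on the bench: 380 mm long, 22 wide, shank 14 thick, the last 45 mm (toe) 5 thick, underside flat. Origin: mid-length, on the underside; it balances 14 mm behind that; x to the toe, z up. To enter, it slopes 24 to 26 degrees, handle up. With 20 to 30 mm of toe under the carving and the handle down on the bench its weight alone keeps that end about 40 mm up.
- bar_toe (a point): Tip of the bar's toe, on the underside (bar local x = +190 mm).
- packer: Dark hardwood packer (a thick shim, 130 g), 130 long x 44 wide x 32 mm thick (local x, y, z), lying flat in the tool box, its length roughly front to back. Origin: centre of the underside. It goes under the carving lying flat, 32 mm high.
- packer_a (a point): Centre of the packer's end face at local x = +65 mm.
- packer_b (a point): Centre of the packer's end face at local x = -65 mm.
- toolbox: Fixed wooden tool box at the robot's right, 165 (local x) x 220 (y) x 60 mm high, walls and floor 6 mm. Origin: centre of the underside; the front faces local -x, towards the robot.
- lid (a joint): Angle of the tool box lid (rad): 0 shut, 1.9 open, leaning back on its two steel stops. Hinged along the upper far (local +x) edge of the box; 10 mm thick, 300 g; below about 1.55 rad it falls shut, beyond it falls open.
- lid_handle (a point): Centre of the head of the lid's brass knob: head 28 mm across and 16 mm high on a 12 mm stem; the point is 35 mm above the lid's top face and 30 mm behind its front edge, 135 mm from the hinge line. It moves with the lid.
- lid_hinge (a point): Middle of the lid's hinge line, at the lid's lower face; the line runs along the box's local y.
- caddy: Fixed plywood tool caddy, 170 (local x) x 62 (y) x 90 mm high, open on top, with a row of three cells along local x, each 46 x 46 mm, centres at local x = -54, 0, +54 mm; floor 8 mm thick, outer walls 8 mm, partitions 8 mm and reaching 78 mm up. Origin: centre of the underside; x axis points away from the robot.
- gouge1: One of up to three alike carving gouges (120 g), None if absent; at the start flat on the bench, blade roughly to the robot's left. Octagonal pale wooden handle 26 mm across, 130 long, then a steel shank 7 mm square and a 14 mm wide blade; 247 mm over all. Origin: centre of the butt (end of the handle), on the axis; x axis from butt to blade. It balances about 107 mm from the butt.
- gouge2: One of up to three alike carving gouges (120 g), None if absent; at the start flat on the bench, blade roughly to the robot's left. Octagonal pale wooden handle 26 mm across, 130 long, then a steel shank 7 mm square and a 14 mm wide blade; 247 mm over all. Origin: centre of the butt (end of the handle), on the axis; x axis from butt to blade. It balances about 107 mm from the butt.
- gouge3: One of up to three alike carving gouges (120 g), None if absent; at the start flat on the bench, blade roughly to the robot's left. Octagonal pale wooden handle 26 mm across, 130 long, then a steel shank 7 mm square and a 14 mm wide blade; 247 mm over all. Origin: centre of the butt (end of the handle), on the axis; x axis from butt to blade. It balances about 107 mm from the butt.
- mallet: Bystander: round wooden carver's mallet standing on its head, 88 mm across, 235 mm tall. Origin: centre of the foot. Leave alone.
- oilstone: Bystander: oilstone in a wooden tray, 190 x 70 x 34 mm. Origin: centre of the underside. Leave alone.
- wax_tin: Bystander: low steel wax tin, 72 mm across, 35 mm high. Origin: centre of the underside. Leave alone.
- offcut: Bystander: pale wooden offcut 60 x 45 x 20 mm between tool box and bar. Origin: centre of the underside. Leave alone.
- rosette: Bystander: round carved rosette 84 mm across, 43 mm high. Origin: centre of the underside. Leave alone.

How it is judged:
By the outcome, as a careful person would: the job done as asked, in the order asked, and still so for the second after the job is handed in, with the robot touching nothing.
Of gouge1, gouge2, gouge3 only 2 to 3 are there at a start; the rules pass over those that are not, and their reading is None.
At some moment in a run one of gouge1, gouge2, gouge3 may be knocked a few centimetres aside while the robot is not near it.
Once in a run the grip may slacken for a moment while it holds something.
It also fails if it takes over 210 s, if anything falls off the work surface, if the arm or the gripper's body presses on something with over 40 N, if the wrist force passes 120 N, or if a joint passes its speed limit or range.

## Working session

There is one attempt and no reset: what is moved stays moved. The work goes in short steps, Python scripts to look and compute and a tool call to move; the robot and the scene stay as the last step left them, time stands still between calls to the robot, and variables do not carry over. Pictures are saved under pics/ and viewed, about 12 in all and at most 16, crops included, and the job is handed in when it is done.

Besides the shell and the picture viewer there is one more tool, called after "Request:" as name([rows], argument=value, ...), one row to a line, values as JSON. jog_arm: Moves the arm, as the interface text tells. Its arguments: {"type":"object","properties":{"motion":{"type":"array"},"fingers":{"type":"number"},"grip_force":{"type":"number"}},"required":["motion"]}

```bash
ls -la; mkdir -p pics; cat > h.py <<'E'
import numpy as np, cv2
from workcell import bot, viewer
def K(n):
    i=viewer.camera_info(n); f=240/np.tan(np.radians(i['vertical_fov'])/2); return f,i['cx'],i['cy'],np.array(i['R']),np.array(i['t'])
def snap(n,save=None):
    k=K(n); im,d=viewer.read_camera(n)
    if save: cv2.imwrite(save,im[:,:,::-1])
    np.savez('/tmp/%s.npz'%n,im=im,d=d,k=np.array([k[0],k[1],k[2]]),R=k[3],t=k[4])
    return im,d,k
def load(n):
    z=np.load('/tmp/%s.npz'%n); k=z['k']; return z['im'],z['d'],(k[0],k[1],k[2],z['R'],z['t'])
def P(u,v,d,k):   # pixel + depth -> world
    f,cx,cy,R,t=k
    u=np.asarray(u,float);v=np.asarray(v,float)
    c=np.stack([(u-cx)/f*d,(v-cy)/f*d,d+0*u],-1); return (c-t)@R
def ray(u,v,z,k): # pixel on plane z
    f,cx,cy,R,t=k
    o=-R.T@t; r=R.T@np.array([(u-cx)/f,(v-cy)/f,1]); return o+r*(z-o[2])/r[2]
def proj(X,k):
    f,cx,cy,R,t=k
    c=np.asarray(X)@R.T+t; return np.stack([f*c[...,0]/c[...,2]+cx,f*c[...,1]/c[...,2]+cy],-1)
def cloud(n):
    im,d,k=load(n); v,u=np.mgrid[:480,:640]; return im,d,P(u,v,d,k)
E
python3 - <<'E'
from h import *
print(bot.read_state())
for n in('top','scene'):
    im,d,k=snap(n,f'pics/{n}0.png'); print(n,k)
E
```

```text
total 12
drwxr-xr-x  3 agent agent 4096 Dec  5 11:30 .
drwxr-xr-x 23 root  root  4096 Dec  5 11:30 ..
drwxr-xr-x  2 agent agent 4096 Dec  5 11:30 pics
{'time': 0.0, 'q': array([-1.36488763e+00,  2.64736188e-01,  1.60537336e+00, -8.98767588e-06,
        1.27368317e+00, -3.69021480e-02]), 'joint_vel': array([-0.00100051, -0.00066355, -0.00071155, -0.00134022, -0.00117637,
       -0.00102655]), 'joint_torque': array([ 1.13890944e-04, -5.15105081e+01, -3.67314577e+01,  9.06433661e-05,
        1.28935822e-02, -1.13034130e-05]), 'tool_pos': array([ 0.16213725, -0.6544914 ,  0.22997379]), 'tcp_rot': array([-3.11629279e+00, -3.80208844e-01,  3.04918083e-04]), 'wrist_force': array([ 0.38785975, -0.1570842 , -0.68177779]), 'torque': array([0.01198179, 0.04270599, 0.02616663]), 'width': 0.9994927822885454}
top (np.float64(527.7606463728115), 332.2218309631472, 251.05251891964775, array([[ 0.00536708, -0.99980718, -0.01888889],
       [-0.99499555, -0.00345466, -0.09985951],
       [ 0.09977501,  0.01933032, -0.99482224]]), array([0.03962484, 0.51827874, 1.38817399]))
scene (np.float64(514.6509278318396), 322.9921685352536, 230.16990996988096, array([[ 0.86281012,  0.50551995, -0.00287655],
       [ 0.27423281, -0.47281946, -0.83739962],
       [-0.4246823 ,  0.72172803, -0.54658357]]), array([-0.47872527, -0.05771583,  1.68984444]))
```

View pics/top0.png

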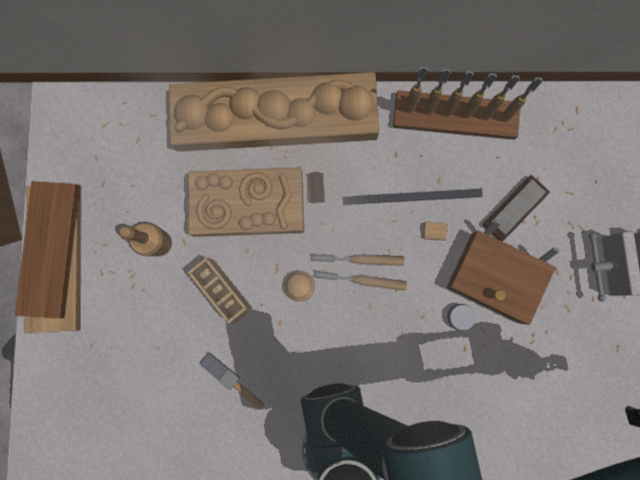

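View pics/scene0.png

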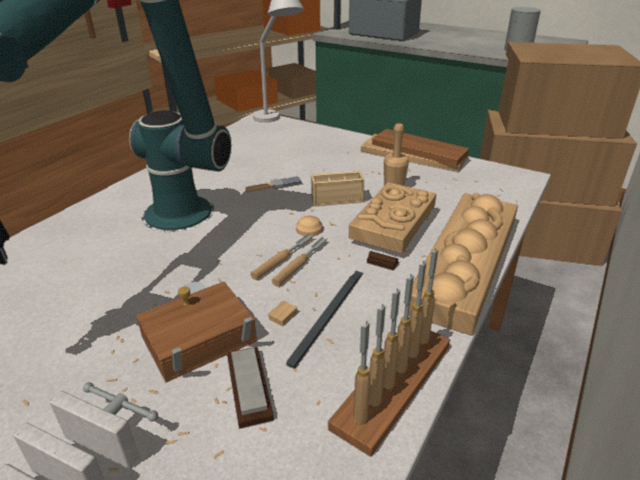

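```bash
python3 - <<'E'
from h import *
im,d,X=cloud('top')
ok=(d>0)&(X[...,2]>0.003)&(X[...,2]<0.3)
b=(d>0)&(abs(X[...,2])<0.003); 
print('bench z',np.median(X[200:420,60:180,2]),np.median(X[210:240,320:420,2]))
n,l,s,c=cv2.connectedComponentsWithStats(ok.astype(np.uint8))
for i in range(1,n):
    if s[i,4]>80:
        p=X[l==i]; r=cv2.minAreaRect(p[:,:2].astype(np.float32)*1000)
        print(s[i],'ctr',np.round(r[0],0),'size',np.round(r[1],0),'ang',round(r[2],1),'z',np.round(np.percentile(p[:,2],[50,95,100])*1000))
E
```

```text
bench z 0.00251307921808984 0.0005362803907403718
[ 385   67  158   75 6175] ctr [ 912. -321.] size [437. 167.] ang 89.6 z [ 33. 255. 282.]
[  149    73   236   180 23165] ctr [758. 229.] size [658. 483.] ang 89.9 z [ 74. 102. 117.]
[   14    82   122   301 14475] ctr [583. 749.] size [304. 834.] ang 89.6 z [31. 62. 69.]
[ 97  82  33  30 172] ctr [963. 660.] size [114.  57.] ang 55.6 z [ 5.  9. 12.]
[145  82  21  18 113] ctr [974. 545.] size [47. 54.] ang 9.1 z [ 4.  8. 12.]
[122 100  23  19 109] ctr [910. 610.] size [64. 51.] ang 35.8 z [ 5.  8. 14.]
[130 119  20  22 111] ctr [864. 578.] size [51. 55.] ang 64.7 z [ 5.  8. 10.]
[125 157  21  23  87] ctr [750. 590.] size [29. 67.] ang 53.1 z [ 5.  9. 11.]
[154 157  28  22 109] ctr [742. 508.] size [69. 60.] ang 63.9 z [ 5.  8. 11.]
[113 161  35  62 347] ctr [686. 602.] size [175.  88.] ang 6.7 z [ 5.  8. 12.]
[ 444  174  116  153 8164] ctr [ 534. -459.] size [260. 391.] ang 62.3 z [ 69.  76. 122.]
[ 340  186  148   21 1285] ctr [ 673. -179.] size [ 49. 401.] ang 4.9 z [13. 19. 26.]
[  98  189   82   75 1889] ctr [597. 559.] size [210.
[... 1571 characters left out ...]
9  16  29 111] ctr [ 83. 699.] size [69. 41.] ang 41.5 z [5. 7. 9.]
[ 39 405  44  50 314] ctr [ 37. 755.] size [117.  96.] ang 65.7 z [ 5.  8. 12.]
[623 405  17  21 133] ctr [ 125. -661.] size [179.  50.] ang 66.9 z [290. 299. 299.]
[  9 407  34  42 220] ctr [ 42. 869.] size [80. 96.] ang 33.5 z [ 5.  8. 10.]
[ 96 410  21  27 132] ctr [ 59. 646.] size [58. 57.] ang 63.4 z [ 4.  8. 12.]
[ 78 439  23  20 145] ctr [ -9. 682.] size [54. 52.] ang 82.8 z [ 5.  8. 10.]
[ 22 442  28  25 190] ctr [-16. 823.] size [60. 69.] ang 18.2 z [ 4.  8. 11.]
[  9 446  16  26  95] ctr [-32. 867.] size [73. 31.] ang 26.7 z [ 5.  8. 10.]
[113 455  33  22 112] ctr [-40. 573.] size [90. 34.] ang 64.4 z [ 5.  8. 11.]
```

```bash
python3 - <<'E'
from h import *
im,d,k=load('top')
c=cv2.resize(im[160:330,175:415],None,fx=3.3,fy=3.3,interpolation=cv2.INTER_CUBIC)
cv2.imwrite('pics/c1.png',c[:,:,::-1]); print(c.shape)
print(viewer.camera_info('wrist'))
for u,v in[(404,260),(311,257),(406,286),(314,272)]: print(ray(u,v,.013,k))
E
```

```text
(561, 792, 3)
{'vertical_fov': 61.780898040928065, 'cx': 319.6523327412392, 'cy': 232.93254400968465, 'R': array([[ 0.23998896, -0.97077352, -0.00202007],
       [-0.91640228, -0.22723328,  0.32950249],
       [-0.32033132, -0.07722576, -0.94415254]]), 't': array([-0.67445312, -0.04294099,  0.38121165])}
[ 0.49588048 -0.15135951  0.013     ]
[0.50306914 0.09949411 0.013     ]
[ 0.42597089 -0.15613565  0.013     ]
[0.46249422 0.09101561 0.013     ]
```

View pics/c1.png

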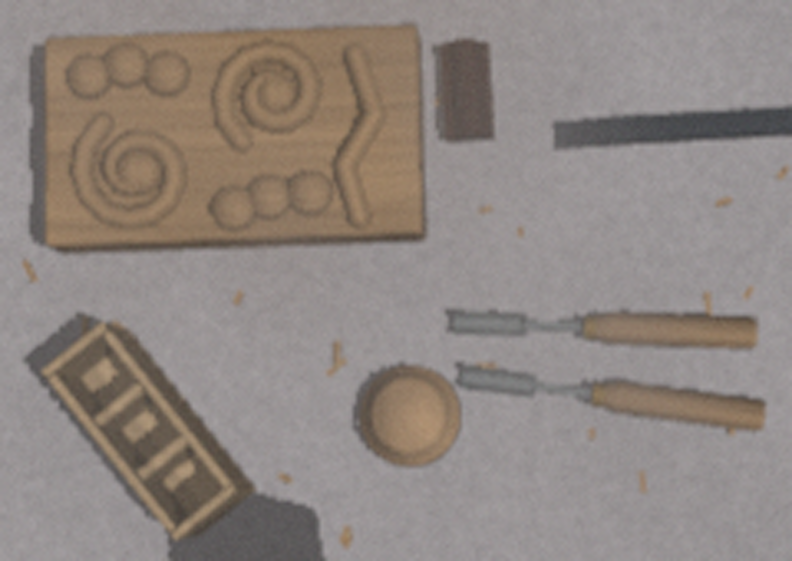

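Request:
jog_arm([
  {"dx": 1.6, "dy": 3.4, "turn": 0.12},
  {"dx": 1.6, "dy": 3.4, "turn": 0.12},
  {"dx": 1.6, "dy": 3.4, "turn": 0.12},
  {"dx": 1.6, "dy": 3.4, "turn": 0.12},
  {"dx": 1.6, "dy": 3.4, "turn": 0.12},
  {"dx": 1.6, "dy": 3.4, "turn": 0.12},
  {"dx": 1.6, "dy": 3.4, "turn": 0.12},
  {"dx": 1.6, "dy": 3.4, "turn": 0.12},
  {"dx": 1.6, "dy": 3.4, "turn": 0.12},
  {"dx": 1.6, "dy": 3.4, "turn": 0.12},
  {"dx": 1.6, "dy": 3.4, "turn": 0.1},
], fingers=3.2)

```text
validation failed for argument at $.mo...
```

Request:
jog_arm([
  {"dx": 1.6, "dy": 3.4},
  {"dx": 1.6, "dy": 3.4},
  {"dx": 1.6, "dy": 3.4},
  {"dx": 1.6, "dy": 3.4},
  {"dx": 1.6, "dy": 3.4},
  {"dx": 1.6, "dy": 3.4},
  {"dx": 1.6, "dy": 3.4},
  {"dx": 1.6, "dy": 3.4},
  {"dx": 1.6, "dy": 3.4},
  {},
])

```text
validation failed for argument at $.mo...
```

```bash
python3 - <<'E'
from h import *
s=bot.read_state(); print(s['time'],s['tool_pos'],s['tcp_rot'],s['q'])
im,d,k=snap('wrist','pics/w1.png')
print(proj(s['tool_pos'],k), -k[3].T@k[4])
im,d,k=load('top')
q=np.array([(45,372),(105,323),(240,490),(178,540)])/3.3+[175,160]
r=[ray(u,v,.09,k) for u,v in q]; print(np.round(r,4),np.mean(r,0))
E
```

```text
0.1 [ 0.16213537 -0.65454054  0.23006335] [-3.11642555e+00 -3.80244440e-01  2.74484142e-04] [-1.36490928e+00  2.64683105e-01  1.60527375e+00 -8.47695550e-07
  1.27369863e+00 -3.69384557e-02]
[318.18061403 314.38920889] [ 0.24462411 -0.63505949  0.37270867]
[[0.4546 0.4082 0.09  ]
 [0.493  0.3626 0.09  ]
 [0.3644 0.2545 0.09  ]
 [0.326  0.3014 0.09  ]] [0.40951054 0.33166218 0.09      ]
```

View pics/w1.png

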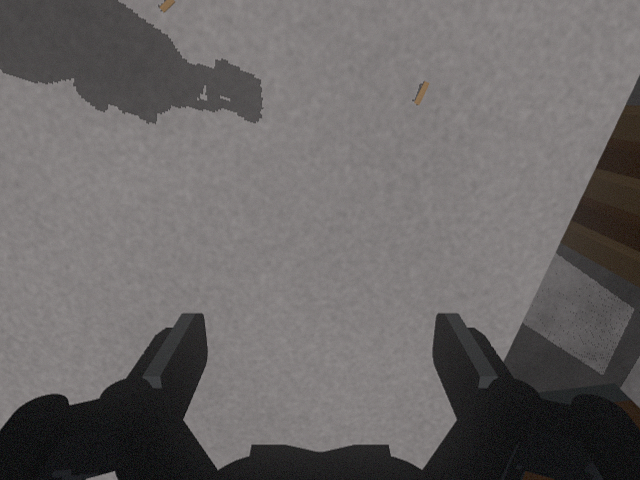

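Request:
jog_arm([
  {"dx": 1.6, "dy": 3.4, "dz": 0, "turn": 0.12},
  {"dx": 1.6, "dy": 3.4, "dz": 0, "turn": 0.12},
  {"dx": 1.6, "dy": 3.4, "dz": 0, "turn": 0.12},
  {"dx": 1.6, "dy": 3.4, "dz": 0, "turn": 0.12},
  {"dx": 1.6, "dy": 3.4, "dz": 0, "turn": 0.12},
  {"dx": 1.6, "dy": 3.4, "dz": 0, "turn": 0.12},
  {"dx": 1.6, "dy": 3.4, "dz": 0, "turn": 0.12},
  {"dx": 1.6, "dy": 3.4, "dz": 0, "turn": 0.12},
  {"dx": 1.6, "dy": 3.4, "dz": 0, "turn": 0.12},
  {"dx": 1.6, "dy": 3.4, "dz": 0, "turn": 0.12},
  {"dx": 1.6, "dy": 3.4, "dz": 0, "turn": 0.1},
], fingers=3.2)

```text
time: 1.07
tool_pos: [0.3384, -0.2794, 0.2311]
tcp_rot: [2.247, 2.196, 0.0]
wrist_force: [0.7, 0.1, 0.6]
width: 0.376
```

Request:
jog_arm([
  {"dx": 1.5, "dy": 3.0, "dz": 0, "turn": 0},
  {"dx": 1.5, "dy": 3.0, "dz": 0, "turn": 0},
  {"dx": 1.5, "dy": 3.0, "dz": 0, "turn": 0},
  {"dx": 1.5, "dy": 3.0, "dz": 0, "turn": 0},
  {"dx": 1.5, "dy": 3.0, "dz": 0, "turn": 0},
  {"dx": 1.5, "dy": 3.0, "dz": 0, "turn": 0},
  {"dx": 1.5, "dy": 3.0, "dz": 0, "turn": 0},
  {"dx": 1.5, "dy": 3.0, "dz": 0, "turn": 0},
  {"dx": 1.5, "dy": 3.0, "dz": 0, "turn": 0},
  {"dx": 0, "dy": 0, "dz": 0, "turn": 0},
  {"dx": 0, "dy": 0, "dz": 0, "turn": 0},
])

```text
time: 1.98
tool_pos: [0.4734, -0.0098, 0.2309]
tcp_rot: [-2.248, -2.194, 0.001]
wrist_force: [-0.2, -0.2, 0.4]
width: 0.376
```

```bash
python3 - <<'E'
from h import *
s=bot.read_state(); print(s['time'],s['tool_pos'],s['tcp_rot'],s['q'])
im,d,k=snap('wrist','pics/w2.png')
print(proj(s['tool_pos'],k), -k[3].T@k[4])
E
```

```text
1.9833 [ 0.47337277 -0.00979076  0.23092011] [-2.24775157e+00 -2.19403443e+00  1.23509774e-03] [-7.31271295e-02 -1.23868577e-01  2.01805710e+00 -2.39686443e-04
  1.24833398e+00 -4.88650619e-02]
[320.06020342 313.56486053] [0.47549092 0.07452805 0.37355209]
```

View pics/w2.png

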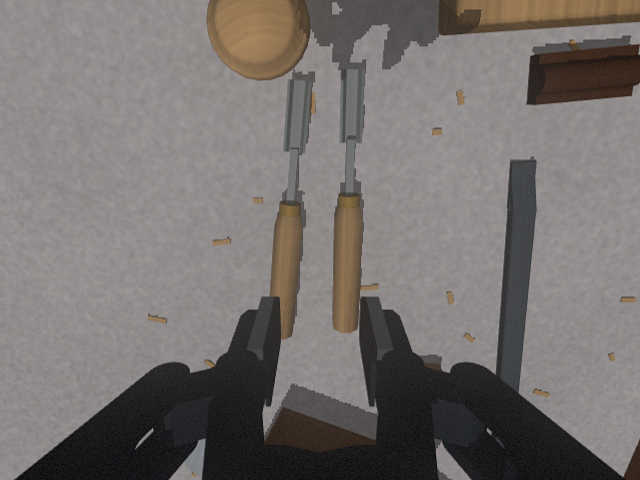

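```bash
python3 - <<'E'
from h import *
im,d,k=load('wrist')
for nm,u,v,z in[('Atip',352,66,.013),('Ablade root',351,138,.013),('Abutt',346,331,.013),('Btip',300,75,.013),('Bblroot',294,150,.013),('Bbutt',283,337,.013),('toeL',511,160,.004),('toeR',535,160,.004),('barmid',516,300,.014),('ful LL',528,103,.005),('fulUR',638,55,.005),('carv corner',442,30,.022)]:
    print(nm,np.round(ray(u,v,z,k),4),np.round(P(u,v,float(np.median(d[v-1:v+2,u-1:u+2])),k),4))
E
```

```text
Atip [0.5024 0.095  0.013 ] [ 5.034e-01  9.580e-02 -1.000e-04]
Ablade root [0.5016 0.0365 0.013 ] [0.5016 0.0365 0.0131]
Abutt [ 0.4966 -0.1599  0.013 ] [ 0.4959 -0.1517  0.0256]
Btip [0.4589 0.0891 0.013 ] [ 0.4583  0.0897 -0.    ]
Bblroot [0.451  0.0273 0.013 ] [0.4513 0.0277 0.0164]
Bbutt [ 0.4307 -0.1656  0.013 ] [ 0.4322 -0.1574  0.0254]
toeL [0.6489 0.0122 0.004 ] [ 0.6511  0.0114 -0.0007]
toeR [0.6709 0.0117 0.004 ] [0.6721 0.0113 0.0018]
barmid [ 0.6678 -0.1272  0.014 ] [ 0.6676 -0.1269  0.0144]
ful LL [0.6567 0.0618 0.005 ] [6.589e-01 6.160e-02 6.000e-04]
fulUR [0.7436 0.0981 0.005 ] [0.7324 0.0971 0.0203]
carv corner [0.5726 0.119  0.022 ] [0.5686 0.1172 0.0366]
```

Request:
jog_arm([
  {"dx": 1.4, "dy": 2.9, "dz": 0, "turn": 0},
  {"dx": 1.4, "dy": 2.9, "dz": 0, "turn": 0},
  {"dx": 0, "dy": 0, "dz": -4, "turn": 0},
  {"dx": 0, "dy": 0, "dz": -4, "turn": 0},
  {"dx": 0, "dy": 0, "dz": -4, "turn": 0},
  {"dx": 0, "dy": 0, "dz": -4, "turn": 0},
  {"dx": 0, "dy": 0, "dz": -3, "turn": 0},
  {"dx": 0, "dy": 0, "dz": -2, "turn": 0},
  {"dx": 0, "dy": 0, "dz": -1.2, "turn": 0},
  {"dx": 0, "dy": 0, "dz": -0.4, "turn": 0},
  {"dx": 0, "dy": 0, "dz": 0, "turn": 0},
])

```text
time: 2.95
tool_pos: [0.5007, 0.0458, 0.0048]
tcp_rot: [-2.253, -2.188, 0.002]
wrist_force: [0.7, 0.2, 0.2]
width: 0.372
```

Request:
jog_arm([
  {"dx": 0, "dy": 0, "dz": 0, "turn": 0},
  {"dx": 0, "dy": 0, "dz": 0, "turn": 0},
  {"dx": 0, "dy": 0, "dz": 0, "turn": 0},
  {"dx": 0, "dy": 0, "dz": 0, "turn": 0},
  {"dx": 0, "dy": 0, "dz": 0, "turn": 0},
  {"dx": 0, "dy": 0, "dz": 0, "turn": 0},
], fingers=0.5, grip_force=30)

```text
time: 3.45
tool_pos: [0.5024, 0.0469, 0.0062]
tcp_rot: [2.251, 2.189, 0.003]
wrist_force: [0.8, -0.1, 1.3]
width: 0.144
```

Request:
jog_arm([
  {"dx": 0, "dy": -0.3, "dz": 3.4, "turn": 0},
  {"dx": 0, "dy": -0.9, "dz": 3.3, "turn": 0},
  {"dx": 0, "dy": -1.5, "dz": 3.1, "turn": 0},
  {"dx": 0, "dy": -2, "dz": 2.8, "turn": 0},
  {"dx": 0, "dy": -2.4, "dz": 2.4, "turn": 0},
  {"dx": 0, "dy": -2.8, "dz": 2, "turn": 0},
  {"dx": 0, "dy": -3.1, "dz": 1.9, "turn": 0},
  {"dx": 0, "dy": -3.3, "dz": 1.8, "turn": 0},
  {"dx": 0, "dy": -3.4, "dz": 1.5, "turn": 0},
  {"dx": 0, "dy": 0, "dz": 0, "turn": 0},
  {"dx": 0, "dy": 0, "dz": 0, "turn": 0},
], grip_force=20)

```text
time: 4.37
tool_pos: [0.5016, -0.1517, 0.2283]
tcp_rot: [2.255, 2.185, 0.002]
wrist_force: [-0.9, -0.5, -2.0]
width: 0.147
```

```bash
python3 - <<'E'
from h import *
s=bot.read_state(); print(s['time'],s['tool_pos'],s['wrist_force'],s['torque'],s['width'])
im,d,k=snap('wrist'); im2,d2,k2=snap('scene')
a=cv2.resize(im,(400,300)); b=cv2.resize(im2[160:400,220:540],(400,300))
cv2.imwrite('pics/w3.png',np.hstack([a,b])[:,:,::-1])
E
```

```text
4.3667 [ 0.50159272 -0.15167801  0.22828754] [-0.89637115 -0.46776747 -1.98378318] [ 0.08307204 -0.00557234  0.00066821] 0.14715971936014485
```

View pics/w3.png

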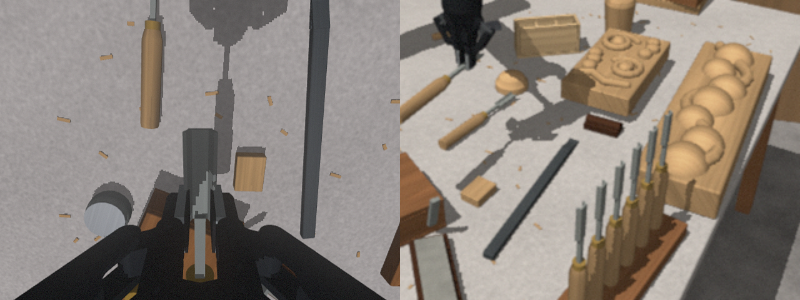

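Request:
jog_arm([
  {"dx": 0, "dy": 0, "dz": 0, "turn": 0},
  {"dx": 0, "dy": 0, "dz": 0, "turn": 0},
  {"dx": 0, "dy": 0, "dz": 0, "turn": 0},
], fingers=1.15)

```text
time: 4.72
tool_pos: [0.5008, -0.1489, 0.2263]
tcp_rot: [-2.249, -2.191, 0.001]
wrist_force: [0.1, 0.3, -0.8]
width: 0.149
```

```bash
python3 - <<'E'
from h import *
s=bot.read_state(); print(s['time'],s['tool_pos'],s['wrist_force'],s['torque'],s['width']*85.4)
E
```

```text
4.7167 [ 0.50083087 -0.14891545  0.22632375] [ 0.07917052  0.28151582 -0.78537056] [ 0.1303549  -0.01149644 -0.01051124] 12.683512214323413
```

Request:
jog_arm([
  {"dx": 0, "dy": 0, "dz": 0, "turn": 0},
  {"dx": 0, "dy": 0, "dz": 0, "turn": 0},
  {"dx": 0, "dy": 0, "dz": 0, "turn": 0},
], fingers=1.23)

```text
time: 4.97
tool_pos: [0.5013, -0.1498, 0.2272]
tcp_rot: [-2.251, -2.191, 0.0]
wrist_force: [0.5, 0.8, -0.9]
width: 0.15
```

```bash
python3 - <<'E'
from h import *
s=bot.read_state(); print(s['time'],s['tool_pos'],s['wrist_force'],s['torque'],s['width']*85.4)
E
```

```text
4.9667 [ 0.50132512 -0.14981009  0.22719219] [ 0.45386777  0.77250119 -0.9113579 ] [0.10582959 0.02756912 0.0161391 ] 12.770165416777813
```

Request:
jog_arm([
  {"dx": 0, "dy": 0, "dz": 0, "turn": 0},
  {"dx": 0, "dy": 0, "dz": 0, "turn": 0},
  {"dx": 0, "dy": 0, "dz": 0, "turn": 0},
], fingers=1.28)

```text
time: 5.22
tool_pos: [0.5013, -0.1502, 0.2273]
tcp_rot: [2.252, 2.19, 0.0]
wrist_force: [-0.4, -0.5, -1.7]
width: 0.151
```

```bash
cat > st.py <<'E'
from h import *
s=bot.read_state(); print(round(s['time'],2),np.round(s['tool_pos'],4),np.round(s['wrist_force'],1),np.round(s['torque'],3),round(s['width']*85.4,2))
E
python3 st.py
```

```text
5.22 [ 0.5013 -0.1502  0.2273] [-0.4 -0.5 -1.7] [ 0.132 -0.01   0.009] 12.89
```

Request:
jog_arm([
  {"dx": 0, "dy": 0, "dz": 0, "turn": 0},
  {"dx": 0, "dy": 0, "dz": 0, "turn": 0},
  {"dx": 0, "dy": 0, "dz": 0, "turn": 0},
], fingers=1.33)

```text
time: 5.47
tool_pos: [0.5013, -0.1503, 0.2273]
tcp_rot: [2.252, 2.19, 0.0]
wrist_force: [-0.1, -0.1, -1.9]
width: 0.157
```

```bash
python3 st.py
```

```text
5.47 [ 0.5013 -0.1503  0.2273] [-0.1 -0.1 -1.9] [0.065 0.041 0.06 ] 13.38
```

Request:
jog_arm([
  {"dx": 0, "dy": 0, "dz": 0, "turn": 0},
  {"dx": 0, "dy": 0, "dz": 0, "turn": 0},
  {"dx": 0, "dy": 0, "dz": 0, "turn": 0},
], fingers=1.36)

```text
time: 5.72
tool_pos: [0.5013, -0.1504, 0.2273]
tcp_rot: [2.252, 2.19, -0.0]
wrist_force: [-0.2, 0.2, -1.2]
width: 0.159
```

```bash
python3 st.py
```

```text
5.72 [ 0.5013 -0.1504  0.2273] [-0.2  0.2 -1.2] [-0.01  -0.05   0.033] 13.55
```

Request:
jog_arm([
  {"dx": 0, "dy": 0, "dz": 0, "turn": 0},
  {"dx": 0, "dy": 0, "dz": 0, "turn": 0},
  {"dx": 0, "dy": 0, "dz": 0, "turn": 0},
], fingers=1.38)

```text
time: 5.97
tool_pos: [0.5013, -0.1501, 0.2272]
tcp_rot: [-2.252, -2.19, -0.0]
wrist_force: [-0.1, 0.1, -0.7]
width: 0.168
```

```bash
python3 st.py; python3 - <<'E'
from h import *
im,d,k=snap('wrist'); im2,d2,k2=snap('scene')
a=cv2.resize(im,(400,300)); b=cv2.resize(im2[160:400,220:540],(400,300))
cv2.imwrite('pics/w4.png',np.hstack([a,b])[:,:,::-1])
# gouge points: cloud from scene near x=.5 plane
im,d,X=cloud('scene')
m=(d>0)&(abs(X[...,0]-.501)<.02)&(X[...,2]>.035)&(X[...,1]<-.1)&(X[...,1]>-.42)&(X[...,2]<.26)
p=X[m]
for y in np.arange(-.40,-.12,.03):
    q=p[abs(p[:,1]-y)<.015]; print(round(y,2),len(q),np.round(np.percentile(q[:,2],[5,50,95]),3) if len(q) else '')
E
```

```text
5.97 [ 0.5013 -0.1501  0.2272] [-0.1  0.1 -0.7] [ 0.034  0.006 -0.037] 14.31
-0.4 166 [0.068 0.071 0.074]
-0.37 158 [0.069 0.071 0.073]
-0.34 152 [0.068 0.071 0.074]
-0.31 95 [0.068 0.071 0.073]
-0.28 0 
-0.25 0 
-0.22 0 
-0.19 0 
-0.16 142 [0.23  0.245 0.259]
-0.13 61 [0.164 0.199 0.248]
```

Request:
jog_arm([
  {"dx": 0, "dy": 0, "dz": 0, "turn": 0},
  {"dx": 0, "dy": 0, "dz": 0, "turn": 0},
  {"dx": 0, "dy": 0, "dz": 0, "turn": 0},
], fingers=0.8, grip_force=40)

```text
time: 6.32
tool_pos: [0.5013, -0.1503, 0.2273]
tcp_rot: [2.252, 2.19, -0.0]
wrist_force: [-0.7, 0.0, -1.3]
width: 0.145
```

View pics/w4.png

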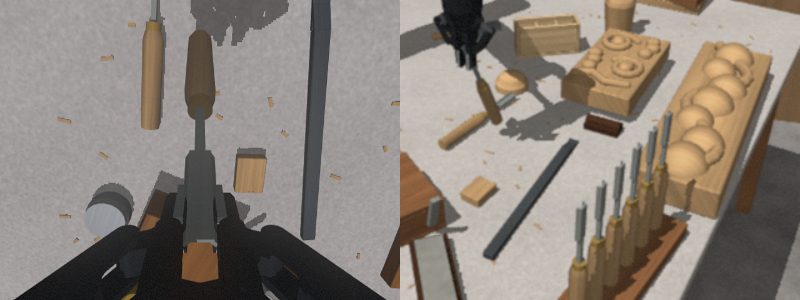

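Request:
jog_arm([
  {"dx": 0, "dy": 0, "dz": 0, "turn": 0},
  {"dx": 0, "dy": 0, "dz": 0, "turn": 0},
  {"dx": 0, "dy": 0, "dz": 0, "turn": 0},
  {"dx": 0, "dy": 0, "dz": 0, "turn": 0},
  {"dx": 0, "dy": 0, "dz": 0, "turn": 0},
  {"dx": 0, "dy": 0, "dz": 0, "turn": 0},
], fingers=1.365)

```text
time: 6.82
tool_pos: [0.5013, -0.1502, 0.2273]
tcp_rot: [-2.252, -2.19, -0.0]
wrist_force: [-0.0, -0.4, -1.3]
width: 0.154
```

```bash
cat > gz.py <<'E'
from h import *
s=bot.read_state(); tx,ty,tz=s['tool_pos']
import sys
im,d,k=snap('wrist'); v,u=np.mgrid[:480,:640]; X=P(u,v,d,k)
m=(d>0)&(abs(X[...,0]-tx)<.05)&(abs(X[...,1]-ty)<.2)&(X[...,2]<tz-.02)&(X[...,2]>max(.035,tz-.225))
p=X[m]; print('time',s['time'],'w',s['width']*85.4,'tcp',tx,ty,tz,'n',len(p))
for z in np.arange(tz-.2,tz-.02,.02):
    q=p[abs(p[:,2]-z)<.01]; print(round(z-tz,3),len(q),np.round(np.median(q,0),3)-np.round([tx,ty,0],3) if len(q) else '')
E
python3 gz.py
```

```text
time 6.8167 w 13.153136599534628 tcp 0.5012673043585643 -0.15020716547130866 0.22726159158113274 n 6381
-0.2 7 [-0.003  0.082  0.037]
-0.18 214 [0.002 0.078 0.049]
-0.16 1734 [-0.003 -0.18   0.07 ]
-0.14 390 [0.002 0.067 0.088]
-0.12 471 [0.001 0.061 0.108]
-0.1 585 [0.001 0.055 0.128]
-0.08 1009 [0.001 0.047 0.15 ]
-0.06 1404 [0.001 0.037 0.168]
-0.04 350 [0.001 0.029 0.188]
```

Request:
jog_arm([
  {"dx": 0, "dy": 0, "dz": 0, "turn": 0},
  {"dx": 0, "dy": 0, "dz": 0, "turn": 0},
  {"dx": 0, "dy": 0, "dz": 0, "turn": 0},
  {"dx": 0, "dy": 0, "dz": 0, "turn": 0},
], fingers=1.385)

```text
time: 7.2
tool_pos: [0.5013, -0.1502, 0.2273]
tcp_rot: [2.252, 2.19, -0.0]
wrist_force: [0.3, 0.1, -1.2]
width: 0.161
```

```bash
python3 gz.py
```

```text
time 7.2 w 13.784106448540625 tcp 0.5012632625209235 -0.15022791350544537 0.22727662795233539 n 5648
-0.2 23 [0.    0.048 0.036]
-0.18 199 [0.002 0.048 0.047]
-0.16 1908 [-0.004 -0.178  0.07 ]
-0.14 298 [0.001 0.042 0.088]
-0.12 355 [0.001 0.039 0.108]
-0.1 442 [0.001 0.036 0.128]
-0.08 927 [0.001 0.031 0.149]
-0.06 1038 [0.001 0.023 0.165]
-0.04 274 [0.    0.019 0.188]
```

Request:
jog_arm([
  {"dx": 0, "dy": 0, "dz": 0, "turn": 0},
  {"dx": 0, "dy": 0, "dz": 0, "turn": 0},
  {"dx": 0, "dy": 0, "dz": 2, "turn": 0},
  {"dx": 0, "dy": 0, "dz": 3.8, "turn": 0},
  {"dx": 0, "dy": 1, "dz": 3.5, "turn": 0},
  {"dx": -0.4, "dy": 3, "dz": 0.2, "turn": 0},
  {"dx": -0.4, "dy": 3.7, "dz": 0, "turn": 0},
  {"dx": -0.4, "dy": 3.7, "dz": 0, "turn": 0},
  {"dx": -0.4, "dy": 3.7, "dz": 0, "turn": 0},
  {"dx": -0.4, "dy": 3.7, "dz": 0, "turn": 0},
  {"dx": -0.4, "dy": 3.7, "dz": 0, "turn": 0},
  {"dx": -0.4, "dy": 3.7, "dz": 0, "turn": 0},
], fingers=0.8, grip_force=40)

```text
time: 8.25
tool_pos: [0.4727, 0.1134, 0.3225]
tcp_rot: [2.252, 2.189, 0.001]
wrist_force: [0.3, 0.0, -1.6]
width: 0.148
```

Request:
jog_arm([
  {"dx": -0.4, "dy": 3.7, "dz": 0, "turn": 0},
  {"dx": -0.4, "dy": 3.7, "dz": 0, "turn": 0},
  {"dx": -0.4, "dy": 3.7, "dz": 0, "turn": 0},
  {"dx": -0.5, "dy": 3.7, "dz": 0, "turn": 0},
  {"dx": -0.5, "dy": 3.2, "dz": 0, "turn": 0},
  {"dx": -0.5, "dy": 2.6, "dz": 0, "turn": 0},
  {"dx": -0.4, "dy": 1.2, "dz": 0, "turn": 0},
  {"dx": 0, "dy": 0, "dz": 0, "turn": 0},
  {"dx": 0, "dy": 0, "dz": 0, "turn": 0},
  {"dx": 0, "dy": 0, "dz": 0, "turn": 0},
])

```text
time: 9.08
tool_pos: [0.4425, 0.3288, 0.3222]
tcp_rot: [2.252, 2.189, -0.001]
wrist_force: [-0.6, -0.2, -1.6]
width: 0.149
```

```bash
python3 gz.py; python3 - <<'E'
from h import *
im,d,k=load('wrist')
im2,d2,k2=snap('scene')
b=im2[130:310,220:460]
cv2.imwrite('pics/w5.png',np.hstack([cv2.resize(im,(400,300)),cv2.resize(b,(400,300))])[:,:,::-1])
E
```

```text
time 9.0833 w 12.765157331995416 tcp 0.44247529527614077 0.32877358164221426 0.3222124952779137 n 4013
-0.2 39 [0.004 0.049 0.13 ]
-0.18 206 [0.001 0.048 0.143]
-0.16 243 [0.001 0.045 0.163]
-0.14 299 [0.001 0.042 0.183]
-0.12 358 [0.001 0.039 0.203]
-0.1 442 [0.001 0.036 0.223]
-0.08 940 [0.001 0.031 0.244]
-0.06 1034 [0.001 0.022 0.26 ]
-0.04 274 [0.001 0.019 0.283]
```

View pics/w5.png

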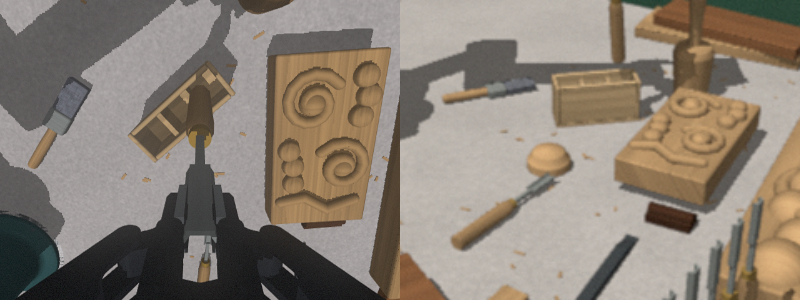

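```bash
python3 - <<'E'
from h import *
im,d,k=load('wrist')
r=[ray(u*1.6,v*1.6,.09,k) for u,v in[(130,137),(212,62),(234,88),(153,160)]]; print(np.round(r,4),np.mean(r,0))
v,u=np.mgrid[:480,:640]; X=P(u,v,d,k)
m=(d>0)&(abs(X[...,2]-.088)<.006)&(abs(X[...,0]-.41)<.12)&(abs(X[...,1]-.33)<.12)
q=X[m][:,:2].astype(np.float32)*1000; print(len(q),cv2.minAreaRect(q))
E
```

```text
[[0.3321 0.2995 0.09  ]
 [0.4618 0.4072 0.09  ]
 [0.4936 0.3701 0.09  ]
 [0.3646 0.2597 0.09  ]] [0.41300696 0.3341227  0.09      ]
3486 ((411.7076110839844, 332.26953125), (169.61151123046875, 62.04762649536133), 39.58360290527344)
```

Request:
jog_arm([
  {"dx": 1, "dy": 0.7, "dz": 0, "turn": 0},
  {"dx": 0, "dy": 0, "dz": -1, "turn": 0},
  {"dx": 0, "dy": 0, "dz": -2, "turn": 0},
  {"dx": 0, "dy": 0, "dz": -2, "turn": 0},
  {"dx": 0, "dy": 0, "dz": -2, "turn": 0},
  {"dx": 0, "dy": 0.3, "dz": -1.5, "turn": 0},
  {"dx": 0, "dy": 0.4, "dz": -1.2, "turn": 0},
  {"dx": 0, "dy": 0.4, "dz": -0.8, "turn": 0},
  {"dx": 0, "dy": 0.4, "dz": -0.5, "turn": 0},
  {"dx": 0, "dy": 0, "dz": 0, "turn": 0},
])

```text
time: 10.02
tool_pos: [0.4527, 0.352, 0.2118]
tcp_rot: [2.251, 2.19, -0.001]
wrist_force: [0.0, -1.9, -2.0]
width: 0.151
```

```bash
python3 st.py; python3 gz.py
```

```text
10.02 [0.4527 0.352  0.2118] [ 0.  -1.9 -2. ] [-0.734 -0.336 -0.025] 12.87
time 10.0167 w 12.866077328259898 tcp 0.4526552649839112 0.3520098379543853 0.21178865666283284 n 10192
-0.2 0 
-0.18 301 [-0.021  0.002  0.038]
-0.16 1097 [-0.019  0.007  0.053]
-0.14 2015 [-0.02   0.004  0.076]
-0.12 4130 [-0.005  0.02   0.089]
-0.1 403 [0.001 0.03  0.112]
-0.08 857 [0.001 0.025 0.133]
-0.06 982 [0.    0.018 0.149]
-0.04 255 [0.    0.016 0.173]
```

Request:
jog_arm([
  {"dx": 0, "dy": 0.4, "dz": -0.3, "turn": 0},
  {"dx": 0, "dy": 0.2, "dz": -0.3, "turn": 0},
  {"dx": 0, "dy": 0, "dz": -0.2, "turn": 0},
  {"dx": 0, "dy": 0, "dz": 0, "turn": 0},
])

```text
time: 10.4
tool_pos: [0.4552, 0.3606, 0.2109]
tcp_rot: [2.252, 2.19, 0.016]
wrist_force: [-1.8, -2.2, 17.1]
width: 0.146
```

Request:
jog_arm([
  {"dx": 0, "dy": 0, "dz": 0, "turn": 0},
  {"dx": 0, "dy": 0, "dz": 0, "turn": 0},
  {"dx": 0, "dy": 0, "dz": 0, "turn": 0},
  {"dx": 0, "dy": 0, "dz": 0, "turn": 0},
  {"dx": 0, "dy": 0, "dz": 2, "turn": 0},
  {"dx": 0, "dy": 0, "dz": 3.5, "turn": 0},
  {"dx": 0, "dy": 0, "dz": 3.5, "turn": 0},
  {"dx": 0, "dy": 0, "dz": 3.5, "turn": 0},
  {"dx": 0, "dy": -2, "dz": 0, "turn": 0},
  {"dx": 0, "dy": -3.5, "dz": 0, "turn": 0},
  {"dx": 0, "dy": -4, "dz": 0, "turn": 0},
  {"dx": 0, "dy": -4, "dz": 0, "turn": 0},
], fingers=4)

```text
time: 11.4
tool_pos: [0.4518, 0.2221, 0.3288]
tcp_rot: [-2.25, -2.192, 0.0]
wrist_force: [1.1, -0.5, -0.0]
width: 0.468
```

Request:
jog_arm([
  {"dx": 0, "dy": -4, "dz": -0.5, "turn": 0},
  {"dx": 0, "dy": -4, "dz": -1, "turn": 0},
  {"dx": 0, "dy": -3, "dz": -1.5, "turn": 0},
  {"dx": 0, "dy": -1, "dz": -1.5, "turn": 0},
  {"dx": 0, "dy": 0, "dz": 0, "turn": 0},
  {"dx": 0, "dy": 0, "dz": 0, "turn": 0},
], fingers=3.2)

```text
time: 11.9
tool_pos: [0.4515, 0.1025, 0.2832]
tcp_rot: [-2.253, -2.186, 0.002]
wrist_force: [0.4, -0.3, 0.5]
width: 0.374
```

```bash
python3 - <<'E'
from h import *
s=bot.read_state(); print(s['time'],s['tool_pos'],s['tcp_rot'])
im,d,k=snap('wrist'); im2,d2,k2=snap('scene')
b=im2[130:310,220:460]
cv2.imwrite('pics/w6.png',np.hstack([cv2.resize(im,(400,300)),cv2.resize(b,(400,300))])[:,:,::-1])
E
```

```text
11.9 [0.45151152 0.10249493 0.28321183] [-2.25300102 -2.18645037  0.00245937]
```

View pics/w6.png

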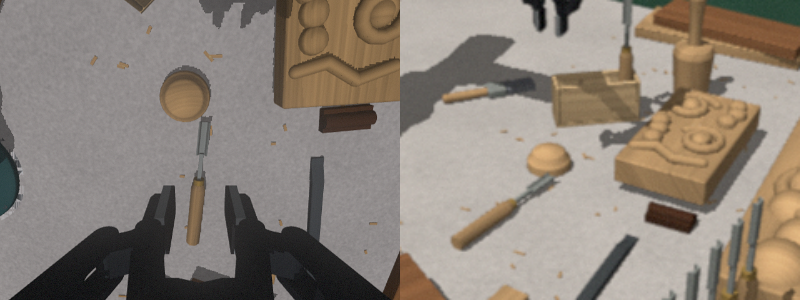

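```bash
python3 - <<'E'
from h import *
im,d,k=load('wrist')
for u,v in[(207,119),(202,152),(193,243)]: print(ray(u*1.6,v*1.6,.013,k))
v,u=np.mgrid[:480,:640]; X=P(u,v,d,k)
m=(d>0)&(X[...,2]>.012)&(X[...,2]<.03)&(abs(X[...,0]-.445)<.05)&(X[...,1]<.1)&(X[...,1]>-.2)
p=X[m].astype(np.float32); print(len(p),p[:,1].min(),p[:,1].max(),cv2.fitLine(p[:,:2],cv2.DIST_HUBER,0,.01,.01).ravel())
E
```

```text
[0.46227309 0.08999655 0.013     ]
[0.45224056 0.03097544 0.013     ]
[ 0.42870944 -0.16452495  0.013     ]
3600 -0.16007157 0.099989295 [ 0.0881083   0.9961109   0.4408054  -0.05141737]
```

Request:
jog_arm([
  {"dx": 0.15, "dy": -3, "dz": -1.5, "turn": -0.095},
  {"dx": 0, "dy": -3, "dz": -2.5, "turn": 0},
  {"dx": 0, "dy": 0, "dz": -4, "turn": 0},
  {"dx": 0, "dy": 0, "dz": -4, "turn": 0},
  {"dx": 0, "dy": 0, "dz": -4, "turn": 0},
  {"dx": 0, "dy": 0, "dz": -4, "turn": 0},
  {"dx": 0, "dy": 0, "dz": -3.3, "turn": 0},
  {"dx": 0, "dy": 0, "dz": -2.5, "turn": 0},
  {"dx": 0, "dy": 0, "dz": -1.5, "turn": 0},
  {"dx": 0, "dy": 0, "dz": -0.5, "turn": 0},
  {"dx": 0, "dy": 0, "dz": 0, "turn": 0},
])

```text
time: 12.92
tool_pos: [0.4536, 0.0439, 0.0056]
tcp_rot: [-2.351, -2.082, 0.002]
wrist_force: [-0.1, 0.4, 1.4]
width: 0.376
```

Request:
jog_arm([
  {"dx": 0, "dy": 0, "dz": 0, "turn": 0},
  {"dx": 0, "dy": 0, "dz": 0, "turn": 0},
  {"dx": 0, "dy": 0, "dz": 0, "turn": 0},
  {"dx": 0, "dy": 0, "dz": 0, "turn": 0},
  {"dx": 0, "dy": 0, "dz": 0, "turn": 0},
  {"dx": 0, "dy": 0, "dz": 0, "turn": 0},
], fingers=0.8, grip_force=30)

```text
time: 13.42
tool_pos: [0.4549, 0.0429, 0.0072]
tcp_rot: [2.353, 2.08, 0.003]
wrist_force: [-0.0, 0.5, 0.7]
width: 0.15
```

Request:
jog_arm([
  {"dx": 0, "dy": 0, "dz": 2, "turn": 0},
  {"dx": 0, "dy": 0, "dz": 4, "turn": 0},
  {"dx": 0, "dy": 0, "dz": 4, "turn": 0},
  {"dx": 0, "dy": 0, "dz": 4, "turn": 0},
  {"dx": 0, "dy": 0, "dz": 4, "turn": 0},
  {"dx": 0, "dy": 0, "dz": 4, "turn": 0},
  {"dx": 0, "dy": 0, "dz": 3, "turn": 0},
  {"dx": 0, "dy": 0, "dz": 0, "turn": 0},
  {"dx": 0, "dy": 0, "dz": 0, "turn": 0},
])

```text
time: 14.17
tool_pos: [0.455, 0.0427, 0.2588]
tcp_rot: [2.352, 2.078, 0.006]
wrist_force: [0.1, -0.1, -0.7]
width: 0.147
```

Request:
jog_arm([
  {"dx": 0, "dy": 0, "dz": 0, "turn": 0},
  {"dx": 0, "dy": 0, "dz": 0, "turn": 0},
  {"dx": 0, "dy": 0, "dz": 0, "turn": 0},
], fingers=1.33)

```text
time: 14.42
tool_pos: [0.4523, 0.0427, 0.254]
tcp_rot: [-2.352, -2.079, 0.005]
wrist_force: [-1.0, -1.2, -0.7]
width: 0.154
```

Request:
jog_arm([
  {"dx": 0, "dy": 0, "dz": 0, "turn": 0},
  {"dx": 0, "dy": 0, "dz": 0, "turn": 0},
  {"dx": 0, "dy": 0, "dz": 0, "turn": 0},
  {"dx": 0, "dy": 0, "dz": 0, "turn": 0},
], fingers=1.36)

```text
time: 14.75
tool_pos: [0.4536, 0.043, 0.2558]
tcp_rot: [-2.353, -2.08, 0.0]
wrist_force: [0.4, 0.6, -2.2]
width: 0.162
```

```bash
python3 st.py; python3 gz.py
```

```text
14.75 [0.4536 0.043  0.2558] [ 0.4  0.6 -2.2] [0.096 0.025 0.038] 13.84
time 14.75 w 13.836473151277676 tcp 0.45362682297906726 0.043010892859299786 0.25583332122921015 n 7710
-0.2 35 [0.008 0.071 0.064]
-0.18 244 [0.008 0.067 0.076]
-0.16 291 [0.007 0.063 0.097]
-0.14 342 [0.007 0.058 0.116]
-0.12 429 [0.006 0.054 0.136]
-0.1 519 [0.005 0.049 0.157]
-0.08 1044 [0.005 0.042 0.177]
-0.06 1087 [0.004 0.032 0.193]
-0.04 323 [0.003 0.027 0.217]
```

Request:
jog_arm([
  {"dx": 0, "dy": 0, "dz": 0, "turn": 0},
  {"dx": 0, "dy": 0, "dz": 0, "turn": 0},
  {"dx": 0, "dy": 0, "dz": 0, "turn": 0},
], fingers=1.375)

```text
time: 15.05
tool_pos: [0.4538, 0.0428, 0.2564]
tcp_rot: [2.354, 2.081, 0.0]
wrist_force: [-1.1, 0.2, -0.2]
width: 0.16
```

```bash
python3 gz.py
```

```text
time 15.05 w 13.62261203870858 tcp 0.45383854436576343 0.042777994820469546 0.25636179879151577 n 6982
-0.2 66 [0.005 0.046 0.062]
-0.18 198 [0.005 0.045 0.077]
-0.16 233 [0.005 0.042 0.097]
-0.14 281 [0.004 0.04  0.117]
-0.12 338 [0.004 0.037 0.137]
-0.1 427 [0.004 0.035 0.157]
-0.08 881 [0.004 0.03  0.176]
-0.06 962 [0.003 0.022 0.191]
-0.04 267 [0.002 0.019 0.217]
```

Request:
jog_arm([
  {"dx": 0, "dy": 0, "dz": 0, "turn": 0},
  {"dx": 0, "dy": 0, "dz": 0, "turn": 0},
  {"dx": 0, "dy": 0, "dz": 3, "turn": 0},
  {"dx": -0.5, "dy": 1, "dz": 3.4, "turn": 0},
  {"dx": -1.4, "dy": 3.5, "dz": 0, "turn": 0},
  {"dx": -1.4, "dy": 3.7, "dz": 0, "turn": 0},
  {"dx": -1.4, "dy": 3.7, "dz": 0, "turn": 0},
  {"dx": -1.4, "dy": 3.7, "dz": 0, "turn": 0},
  {"dx": -1.4, "dy": 3.5, "dz": 0, "turn": 0},
  {"dx": -1.4, "dy": 3.5, "dz": 0, "turn": 0},
  {"dx": 0, "dy": 0, "dz": 0, "turn": 0},
  {"dx": 0, "dy": 0, "dz": 0, "turn": 0},
], fingers=0.8, grip_force=40)

```text
time: 16.1
tool_pos: [0.3637, 0.2704, 0.3202]
tcp_rot: [2.349, 2.086, -0.001]
wrist_force: [0.4, -0.5, -0.7]
width: 0.145
```

```bash
python3 gz.py
```

```text
time 16.1 w 12.416696808864753 tcp 0.36372630708211107 0.27039835622057584 0.32021923505656685 n 3786
-0.2 62 [0.005 0.047 0.126]
-0.18 197 [0.005 0.045 0.14 ]
-0.16 227 [0.005 0.042 0.16 ]
-0.14 281 [0.004 0.04  0.181]
-0.12 339 [0.004 0.037 0.201]
-0.1 420 [0.004 0.035 0.221]
-0.08 877 [0.003 0.03  0.24 ]
-0.06 948 [0.002 0.022 0.255]
-0.04 265 [0.002 0.019 0.281]
```

Request:
jog_arm([
  {"dx": 0.1, "dy": -0.1, "dz": -1, "turn": 0},
  {"dx": 0, "dy": 0, "dz": -2, "turn": 0},
  {"dx": 0, "dy": 0, "dz": -2, "turn": 0},
  {"dx": 0, "dy": 0, "dz": -2, "turn": 0},
  {"dx": 0, "dy": 0.3, "dz": -1.5, "turn": 0},
  {"dx": 0, "dy": 0.4, "dz": -1.2, "turn": 0},
  {"dx": 0, "dy": 0.4, "dz": -0.7, "turn": 0},
  {"dx": 0, "dy": 0.4, "dz": -0.3, "turn": 0},
  {"dx": 0, "dy": 0.4, "dz": 0, "turn": 0},
  {"dx": 0, "dy": 0, "dz": 0, "turn": 0},
])

```text
time: 16.98
tool_pos: [0.3671, 0.2869, 0.2145]
tcp_rot: [2.353, 2.079, 0.002]
wrist_force: [0.2, -2.5, 4.3]
width: 0.141
```

Request:
jog_arm([
  {"dx": 0, "dy": 0, "dz": 0, "turn": 0},
  {"dx": 0, "dy": 0, "dz": 0, "turn": 0},
  {"dx": 0, "dy": 0, "dz": 0, "turn": 0},
  {"dx": 0, "dy": 0, "dz": 0, "turn": 0},
  {"dx": 0, "dy": 0, "dz": 2, "turn": 0},
  {"dx": 0, "dy": 0, "dz": 3.5, "turn": 0},
  {"dx": 0, "dy": 0, "dz": 3.5, "turn": 0},
  {"dx": 0, "dy": 0, "dz": 3.5, "turn": 0},
  {"dx": 0, "dy": -2, "dz": 0, "turn": 0},
  {"dx": 0.3, "dy": -3.5, "dz": 0, "turn": 0},
  {"dx": 0.8, "dy": -4, "dz": 0, "turn": 0},
  {"dx": 0.8, "dy": -4, "dz": 0, "turn": 0},
], fingers=4)

```text
time: 17.98
tool_pos: [0.3845, 0.151, 0.3386]
tcp_rot: [2.351, 2.084, 0.002]
wrist_force: [0.9, 0.1, -0.8]
width: 0.468
```

```bash
python3 - <<'E'
from h import *
s=bot.read_state(); print(s['time'],s['tool_pos'],s['tcp_rot'])
im,d,k=snap('top'); 
# toolbox crop, and stability of caddy via scene cloud
im2,d2,k2=snap('scene')
a=cv2.resize(im[220:340,430:570],None,fx=3.2,fy=3.2,interpolation=cv2.INTER_CUBIC)
b=cv2.resize(im2[100:220,260:400],None,fx=2.4,fy=3.2)
cv2.imwrite('pics/t2.png',np.hstack([a,b])[:,:,::-1]); print(a.shape,b.shape)
v,u=np.mgrid[:480,:640]; X=P(u,v,d,k)
m=(d>0)&(abs(X[...,2]-.072)<.006)&(abs(X[...,0]-.53)<.17)&(abs(X[...,1]+.46)<.17)
m=cv2.erode(m.astype(np.uint8),np.ones((3,3)))>0
q=X[m]; print(len(q),np.median(q[:,2]),cv2.minAreaRect(q[:,:2].astype(np.float32)*1000))
m=(d>0)&(X[...,2]>.1)&(abs(X[...,0]-.5)<.17)&(abs(X[...,1]+.46)<.17); print(np.median(X[m],0),m.sum())
E
```

```text
17.9833 [0.38453696 0.15097183 0.33858223] [2.35067547e+00 2.08367509e+00 1.74088262e-03]
(384, 448, 3) (384, 336, 3)
2524 0.07046916742577136 ((447.7998046875, -398.9781799316406), (214.08375549316406, 158.9735107421875), 64.50727081298828)
[ 0.40759264 -0.37770249  0.11043578] 172
```

View pics/t2.png

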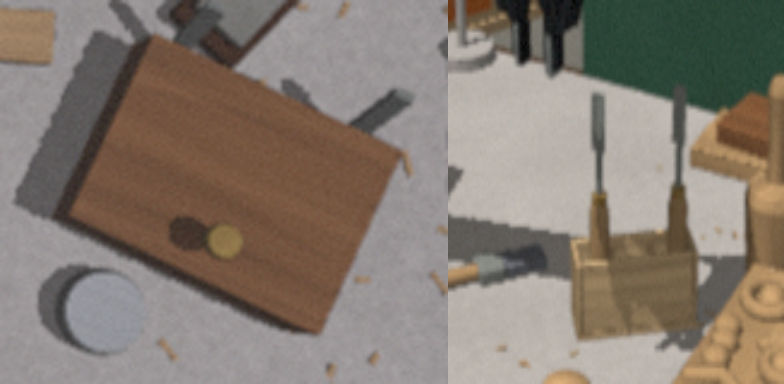

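Request:
jog_arm([
  {"dx": 1, "dy": -3.3, "dz": -0.8, "turn": -0.118},
  {"dx": 1, "dy": -3.3, "dz": -0.8, "turn": -0.118},
  {"dx": 1, "dy": -3.3, "dz": -0.8, "turn": -0.118},
  {"dx": 1, "dy": -3.3, "dz": -0.8, "turn": -0.118},
  {"dx": 1, "dy": -3.3, "dz": -0.8, "turn": -0.118},
  {"dx": 1, "dy": -3.3, "dz": -0.8, "turn": -0.118},
  {"dx": 1, "dy": -3.3, "dz": -0.8, "turn": -0.118},
  {"dx": 1, "dy": -3.3, "dz": -0.8, "turn": -0.118},
  {"dx": -0.8, "dy": -3.3, "dz": -0.8, "turn": -0.118},
  {"dx": -0.8, "dy": -3.3, "dz": -0.8, "turn": -0.118},
  {"dx": -0.8, "dy": -3.3, "dz": -0.8, "turn": -0.118},
  {"dx": -0.8, "dy": -3.3, "dz": -0.8, "turn": -0.118},
], fingers=6)

```text
time: 19.08
tool_pos: [0.4327, -0.245, 0.2416]
tcp_rot: [-3.141, -0.041, -0.0]
wrist_force: [0.3, -0.1, 0.3]
width: 0.699
```

Request:
jog_arm([
  {"dx": -0.8, "dy": -3.3, "dz": -0.8, "turn": -0.118},
  {"dx": -0.8, "dy": -3.3, "dz": -0.8, "turn": -0.118},
  {"dx": -0.8, "dy": -3.3, "dz": -0.8, "turn": -0.118},
  {"dx": -0.8, "dy": -3.3, "dz": -0.8, "turn": -0.118},
  {"dx": 0, "dy": 0, "dz": 0, "turn": 0},
  {"dx": 0, "dy": 0, "dz": 0, "turn": 0},
])

```text
time: 19.58
tool_pos: [0.4004, -0.3767, 0.2091]
tcp_rot: [-3.063, 0.688, 0.002]
wrist_force: [-0.1, 0.8, -0.6]
width: 0.702
```

```bash
python3 - <<'E'
from h import *
s=bot.read_state(); print(s['time'],s['tool_pos'],s['tcp_rot'],s['q'])
im,d,k=snap('wrist','pics/w7.png'); v,u=np.mgrid[:480,:640]; X=P(u,v,d,k)
k0=load('top')[2]; print('knob top cam',ray(500.3,295,.113,k0))
m=(d>0)&(abs(X[...,2]-.113)<.005)&(abs(X[...,0]-.4)<.06)&(abs(X[...,1]+.377)<.06)
print(m.sum(),np.median(X[m],0), X[m].min(0),X[m].max(0))
m=(d>0)&(abs(X[...,2]-.071)<.005)&(abs(X[...,0]-.45)<.17)&(abs(X[...,1]+.4)<.17)
m=cv2.erode(m.astype(np.uint8),np.ones((3,3)))>0
q=X[m]; print(len(q),np.median(q[:,2]),cv2.minAreaRect(q[:,:2].astype(np.float32)*1000))
# arc
th=np.radians(161.57)-np.arange(0,1.81,.12); p=142.3*np.stack([np.cos(th),np.sin(th)],1); D=np.diff(p,axis=0)/10
yaw=np.radians(-25.5)
print(np.round(np.stack([D[:,0]*np.cos(yaw),D[:,0]*np.sin(yaw),D[:,1]],1),1).tolist(), D.sum(0))
E
```

```text
19.5833 [ 0.40041237 -0.37665147  0.2091149 ] [-3.06348558e+00  6.88273197e-01  2.26051876e-03] [-8.00563833e-01  4.43322131e-02  1.89728155e+00  7.16171140e-04
  1.20213716e+00  1.21197427e+00]
knob top cam [ 0.40134411 -0.37715585  0.113     ]
1438 [ 0.40449963 -0.38063379  0.11325505] [ 0.39027862 -0.39389959  0.10806148] [ 0.41725882 -0.36641152  0.1153285 ]
73730 0.07044019797040796 ((450.9657287597656, -403.26849365234375), (218.00990295410156, 164.06251525878906), 64.17337799072266)
[[0.6, -0.3, 1.6], [0.7, -0.4, 1.5], [0.9, -0.4, 1.4], [1.0, -0.5, 1.3], [1.2, -0.6, 1.1], [1.3, -0.6, 0.9], [1.4, -0.7, 0.8], [1.4, -0.7, 0.6], [1.5, -0.7, 0.4], [1.5, -0.7, 0.2], [1.5, -0.7, -0.0], [1.5, -0.7, -0.2], [1.5, -0.7, -0.4], [1.4, -0.7, -0.6], [1.4, -0.6, -0.8]] [20.94851673  7.62620934]
```

Request:
jog_arm([
  {"dx": 0.4, "dy": -0.4, "dz": -2, "turn": 0},
  {"dx": 0, "dy": 0, "dz": -4, "turn": 0},
  {"dx": 0, "dy": 0, "dz": -3.5, "turn": 0},
  {"dx": 0, "dy": 0, "dz": -2, "turn": 0},
  {"dx": 0, "dy": 0, "dz": -0.8, "turn": 0},
  {"dx": 0, "dy": 0, "dz": 0, "turn": 0},
])

```text
time: 20.13
tool_pos: [0.4043, -0.3774, 0.0852]
tcp_rot: [-3.064, 0.681, 0.006]
wrist_force: [-1.0, 0.3, 0.4]
width: 0.704
```

Request:
jog_arm([
  {"dx": 0, "dy": 0, "dz": 0, "turn": 0},
  {"dx": 0, "dy": 0, "dz": 0, "turn": 0},
  {"dx": 0, "dy": 0, "dz": 0, "turn": 0},
  {"dx": 0, "dy": 0, "dz": 0, "turn": 0},
  {"dx": 0, "dy": 0, "dz": 0, "turn": 0},
  {"dx": 0, "dy": 0, "dz": 0, "turn": 0},
], fingers=2.0, grip_force=25)

```text
time: 20.63
tool_pos: [0.4066, -0.3811, 0.0899]
tcp_rot: [3.064, -0.686, 0.007]
wrist_force: [1.8, 2.8, 7.0]
width: 0.31
```

Request:
jog_arm([
  {"dx": 0.6, "dy": -0.3, "dz": 1.6, "turn": 0},
  {"dx": 0.7, "dy": -0.4, "dz": 1.5, "turn": 0},
  {"dx": 0.9, "dy": -0.4, "dz": 1.4, "turn": 0},
  {"dx": 0, "dy": 0, "dz": 0, "turn": 0},
])

```text
time: 20.97
tool_pos: [0.4292, -0.392, 0.1358]
tcp_rot: [3.065, -0.686, 0.007]
wrist_force: [0.0, 3.1, -0.8]
width: 0.311
```

Grip holds the knob; continue the arc.

Request:
jog_arm([
  {"dx": 1.0, "dy": -0.5, "dz": 1.3, "turn": 0},
  {"dx": 1.2, "dy": -0.6, "dz": 1.1, "turn": 0},
  {"dx": 1.3, "dy": -0.6, "dz": 0.9, "turn": 0},
  {"dx": 1.4, "dy": -0.7, "dz": 0.8, "turn": 0},
  {"dx": 1.4, "dy": -0.7, "dz": 0.6, "turn": 0},
  {"dx": 1.5, "dy": -0.7, "dz": 0.4, "turn": 0},
  {"dx": 0, "dy": 0, "dz": 0, "turn": 0},
])

```text
time: 21.55
tool_pos: [0.5074, -0.4298, 0.185]
tcp_rot: [3.066, -0.685, 0.006]
wrist_force: [-0.6, 4.2, 6.4]
width: 0.311
```

Request:
jog_arm([
  {"dx": 1.5, "dy": -0.7, "dz": 0.2, "turn": 0},
  {"dx": 1.5, "dy": -0.7, "dz": 0, "turn": 0},
  {"dx": 1.5, "dy": -0.7, "dz": -0.2, "turn": 0},
  {"dx": 1.5, "dy": -0.7, "dz": -0.4, "turn": 0},
  {"dx": 1.4, "dy": -0.7, "dz": -0.6, "turn": 0},
  {"dx": 0.9, "dy": -0.4, "dz": -0.5, "turn": 0},
  {"dx": 0, "dy": 0, "dz": 0, "turn": 0},
])

```text
time: 22.13
tool_pos: [0.5903, -0.4698, 0.1692]
tcp_rot: [3.064, -0.685, 0.008]
wrist_force: [3.2, 0.6, 5.7]
width: 0.308
```

```bash
python3 st.py; python3 - <<'E'
from h import *
im,d,k=snap('top'); v,u=np.mgrid[:480,:640]; X=P(u,v,d,k)
im2,d2,k2=snap('scene')
cv2.imwrite('pics/s3.png',np.hstack([cv2.resize(im[200:350,420:580],(427,400)),cv2.resize(im2[220:420,60:250],(373,400))])[:,:,::-1])
E
```

```text
22.13 [ 0.5903 -0.4698  0.1692] [3.2 0.6 5.7] [ 0.03  -0.405 -0.01 ] 26.34
```

View pics/s3.png

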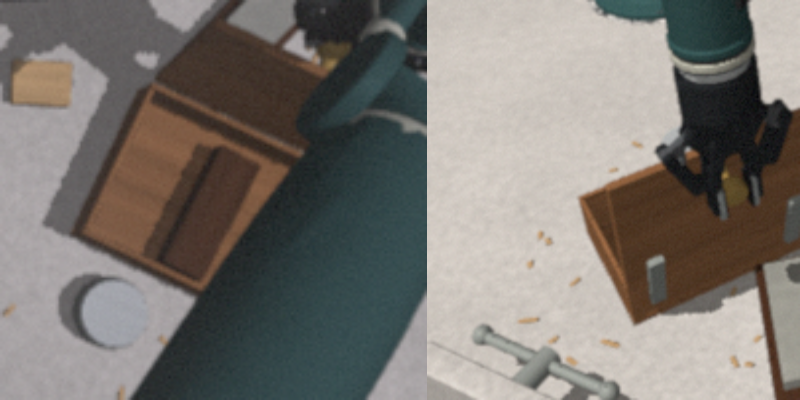

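Request:
jog_arm([
  {"dx": 0, "dy": 0, "dz": 0, "turn": 0},
  {"dx": 0, "dy": 0, "dz": 0, "turn": 0},
  {"dx": 0, "dy": 0, "dz": 0, "turn": 0},
  {"dx": 0, "dy": 0, "dz": 1, "turn": 0},
  {"dx": 0, "dy": 0, "dz": 2, "turn": 0},
  {"dx": 0, "dy": 0, "dz": 4, "turn": 0},
  {"dx": 0, "dy": 0, "dz": 4, "turn": 0},
  {"dx": 0, "dy": 0, "dz": 3, "turn": 0},
  {"dx": 0, "dy": 0, "dz": 0, "turn": 0.12},
  {"dx": 0.6, "dy": 1.1, "dz": 0, "turn": 0.12},
  {"dx": 0.6, "dy": 1.2, "dz": 0, "turn": 0.12},
  {"dx": 0.6, "dy": 1.2, "dz": 0, "turn": 0.12},
], fingers=5.5)

```text
time: 23.23
tool_pos: [0.6053, -0.4332, 0.3092]
tcp_rot: [3.14, 0.07, 0.0]
wrist_force: [-1.2, -0.9, 0.1]
width: 0.641
```

Request:
jog_arm([
  {"dx": 0.6, "dy": 1.1, "dz": -0.5, "turn": 0.123},
  {"dx": 0.6, "dy": 1.1, "dz": -0.5, "turn": 0.123},
  {"dx": 0.6, "dy": 1.1, "dz": -0.5, "turn": 0.123},
  {"dx": 0.6, "dy": 1.1, "dz": -0.5, "turn": 0.123},
  {"dx": 0.6, "dy": 1.1, "dz": -0.5, "turn": 0.123},
  {"dx": 0.6, "dy": 1.1, "dz": -0.5, "turn": 0.123},
  {"dx": 0.6, "dy": 1.1, "dz": -0.5, "turn": 0.123},
  {"dx": 0.6, "dy": 1.1, "dz": -0.5, "turn": 0.123},
  {"dx": 0.6, "dy": 1.1, "dz": -0.5, "turn": 0.123},
  {"dx": 0.6, "dy": 1.1, "dz": -0.5, "turn": 0.123},
  {"dx": 0.6, "dy": 1.1, "dz": 0, "turn": 0.123},
  {"dx": 0.6, "dy": 1.1, "dz": 0, "turn": 0.123},
])

```text
time: 24.23
tool_pos: [0.6772, -0.3006, 0.2579]
tcp_rot: [-2.274, -2.165, 0.001]
wrist_force: [-0.2, -0.3, 0.8]
width: 0.645
```

```bash
python3 st.py; python3 - <<'E'
from h import *
s=bot.read_state(); print(s['tcp_rot'],s['q'])
im,d,k=snap('wrist'); im2,d2,k2=snap('top'); 
cv2.imwrite('pics/w8.png',np.hstack([cv2.resize(im,(400,300)),cv2.resize(im2[160:340,300:560],(400,300))])[:,:,::-1])
E
```

```text
24.23 [ 0.6772 -0.3006  0.2579] [-0.2 -0.3  0.8] [ 0.003  0.016 -0.014] 55.11
[-2.27414431e+00 -2.16526273e+00  1.39794283e-03] [-4.51185408e-01  3.76570455e-01  1.40947818e+00 -3.09353244e-04
  1.35727380e+00 -4.02077116e-01]
```

View pics/w8.png

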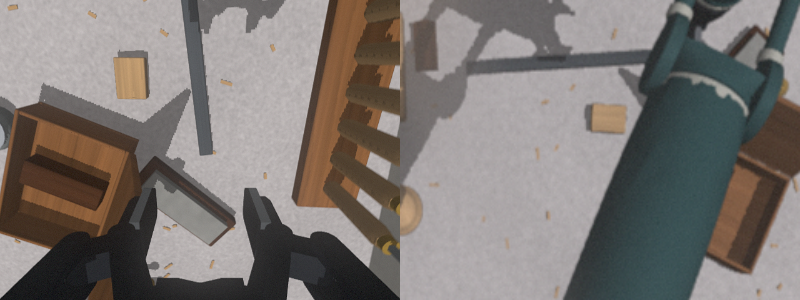

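```bash
python3 - <<'E'
from h import *
im,d,k=load('wrist'); v,u=np.mgrid[:480,:640]; X=P(u,v,d,k)
m=(d>0)&(X[...,2]>.010)&(X[...,2]<.02)&(abs(X[...,0]-.672)<.05)&(X[...,1]>-.4)
n,l,s,c=cv2.connectedComponentsWithStats(m.astype(np.uint8)); i=1+np.argmax(s[1:,4])
p=X[l==i].astype(np.float32); r=cv2.minAreaRect(p[:,:2]*1000); print(len(p),r,p[:,1].min(),p[:,1].max(),np.median(p[:,2]),cv2.fitLine(p[:,:2],cv2.DIST_HUBER,0,.01,.01).ravel())
m=(d>0)&(abs(X[...,2]-.038)<.006)&(abs(X[...,0]-.45)<.09)&(abs(X[...,1]+.4)<.1)
m=cv2.morphologyEx(m.astype(np.uint8),cv2.MORPH_OPEN,np.ones((7,7)))
n,l,s,c=cv2.connectedComponentsWithStats(m)
for i in range(1,n):
    if s[i,4]>500: p=X[l==i].astype(np.float32); print(s[i],cv2.minAreaRect(p[:,:2]*1000),np.median(p,0))
np.savez('/tmp/wristA.npz',**np.load('/tmp/wrist.npz'))
E
```

```text
5844 ((676.4315185546875, -253.65557861328125), (22.037677764892578, 229.25465393066406), 3.4063494205474854) -0.36782673 -0.13985799 0.013828345 [ 0.06005982 -0.99819475  0.67582613 -0.24278603]
[  31  255  133   81 5069] ((445.11614990234375, -400.7275390625), (45.38787078857422, 129.7625732421875), 61.77632141113281) [ 0.44360915 -0.3981818   0.03793847]
```

Request:
jog_arm([
  {"dx": 0.2, "dy": 4, "dz": 0, "turn": 0},
  {"dx": 0.2, "dy": 4, "dz": 0, "turn": 0},
  {"dx": 0.2, "dy": 4, "dz": 0, "turn": 0},
  {"dx": 0.2, "dy": 4, "dz": 0, "turn": 0},
  {"dx": 0.2, "dy": 4, "dz": 0, "turn": 0},
  {"dx": 0.2, "dy": 4, "dz": 0, "turn": 0},
  {"dx": 0, "dy": 4, "dz": 0, "turn": 0},
  {"dx": 0, "dy": 4, "dz": 0, "turn": 0},
  {"dx": 0, "dy": 0, "dz": 0, "turn": 0},
  {"dx": 0, "dy": 0, "dz": 0, "turn": 0},
])

```text
time: 25.17
tool_pos: [0.6895, 0.0205, 0.2588]
tcp_rot: [2.281, 2.16, -0.0]
wrist_force: [-0.3, -0.3, 0.9]
width: 0.643
```

```bash
python3 st.py; python3 - <<'E'
from h import *
im,d,k=snap('wrist','pics/w9.png'); v,u=np.mgrid[:480,:640]; X=P(u,v,d,k)
def comp(lo,hi,x,y,r,o=5):
    m=(d>0)&(X[...,2]>lo)&(X[...,2]<hi)&(abs(X[...,0]-x)<r)&(abs(X[...,1]-y)<r)
    m=cv2.morphologyEx(m.astype(np.uint8),cv2.MORPH_OPEN,np.ones((o,o)))
    n,l,s,c=cv2.connectedComponentsWithStats(m)
    for i in range(1,n):
        if s[i,4]>300: p=X[l==i].astype(np.float32); print(s[i],cv2.minAreaRect(p[:,:2]*1000),np.median(p,0),p.min(0),p.max(0))
print('fulcrum all');comp(.011,.035,.70,.08,.06,3)
print('crest');comp(.0255,.032,.70,.08,.06,1)
print('carving top');comp(.068,.078,.66,.25,.25)
E
```

```text
25.17 [0.6895 0.0205 0.2588] [-0.3 -0.3  0.9] [ 0.036  0.073 -0.024] 54.89
fulcrum all
[ 278   89   91   55 3933] ((696.0861206054688, 83.76546478271484), (80.15949249267578, 40.03254699707031), 3.820004940032959) [0.69631    0.08487215 0.02285586] [0.65523386 0.06158496 0.01322462] [0.7372714  0.10603415 0.03010297]
crest
[ 279  103   90   29 1434] ((696.0929565429688, 83.70513916015625), (79.97881317138672, 17.3046817779541), 3.41788649559021) [0.6965875  0.08388907 0.02719824] [0.6560827  0.0734319  0.02550341] [0.7362126  0.09400663 0.03010297]
carving top
[  140     0   236    88 13339] ((651.9364013671875, 146.88121032714844), (170.41213989257812, 59.789432525634766), 1.0393427610397339) [0.6422981  0.13962689 0.07187733] [0.5663706  0.11558495 0.06802619] [0.73750854 0.17535308 0.07796349]
[  484     0   105   212 13067] ((862.5902099609375, 81.854736328125), (77.35623168945312, 164.02920532226562), 3.584947347640991) [0.849146   0.07172412 0.06998859] [8.196129e-01 6.020020e-05 6.800021e-02] [0.90097165 0.16159092 0.07799653]
```

View pics/w9.png

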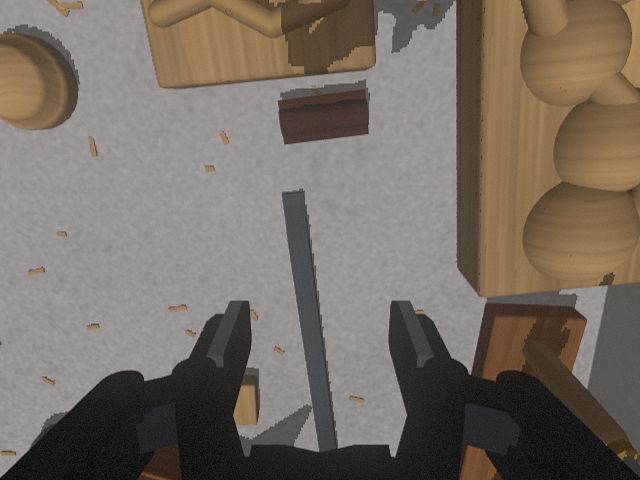

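Request:
jog_arm([
  {"dx": -0.2, "dy": -3.8, "dz": 0, "turn": 0.113},
  {"dx": -0.2, "dy": -3.8, "dz": 0, "turn": 0},
  {"dx": -0.2, "dy": -3.8, "dz": 0, "turn": 0},
  {"dx": -0.2, "dy": -3.8, "dz": 0, "turn": 0},
  {"dx": -0.2, "dy": -3.8, "dz": 0, "turn": 0},
  {"dx": -0.2, "dy": -3.8, "dz": 0, "turn": 0},
  {"dx": -0.1, "dy": -2.5, "dz": -2, "turn": 0},
  {"dx": 0, "dy": -1.6, "dz": -3, "turn": 0},
  {"dx": 0, "dy": 0, "dz": -4, "turn": 0},
  {"dx": 0, "dy": 0, "dz": -4, "turn": 0},
  {"dx": 0, "dy": 0, "dz": -4, "turn": 0},
  {"dx": 0, "dy": 0, "dz": -3, "turn": 0},
], fingers=5)

```text
time: 26.22
tool_pos: [0.6738, -0.2527, 0.0545]
tcp_rot: [-2.16, -2.277, 0.003]
wrist_force: [-0.7, 0.1, -0.7]
width: 0.585
```

Request:
jog_arm([
  {"dx": 0, "dy": 0, "dz": -2.5, "turn": 0},
  {"dx": 0, "dy": 0, "dz": -1.5, "turn": 0},
  {"dx": 0, "dy": 0, "dz": -1, "turn": 0},
  {"dx": 0, "dy": 0, "dz": -0.5, "turn": 0},
  {"dx": 0, "dy": 0, "dz": 0, "turn": 0},
])

```text
time: 26.63
tool_pos: [0.6766, -0.2511, 0.0031]
tcp_rot: [-2.158, -2.283, 0.0]
wrist_force: [-0.1, -1.1, -0.0]
width: 0.586
```

Request:
jog_arm([
  {"dx": 0, "dy": 0, "dz": 0, "turn": 0},
  {"dx": 0, "dy": 0, "dz": 0, "turn": 0},
  {"dx": 0, "dy": 0, "dz": 0, "turn": 0},
  {"dx": 0, "dy": 0, "dz": 0, "turn": 0},
  {"dx": 0, "dy": 0, "dz": 0, "turn": 0},
  {"dx": 0, "dy": 0, "dz": 0, "turn": 0},
], fingers=1.5, grip_force=20)

```text
time: 27.13
tool_pos: [0.6781, -0.2509, 0.0058]
tcp_rot: [2.153, 2.283, 0.001]
wrist_force: [-2.1, 0.2, 6.0]
width: 0.246
```

```bash
python3 st.py; python3 - <<'E'
from h import *
# carving end edge from w9
im,d,k=load('wrist'); v,u=np.mgrid[:480,:640]; X=P(u,v,d,k)
pts=[]
for c in range(175,365,5):
    r=np.where((X[:130,c,2]>.066)&(X[:130,c,2]<.078)&(d[:130,c]>0))[0]
    if len(r): pts.append(X[r.max(),c])
pts=np.array(pts); a=np.polyfit(pts[:,0],pts[:,1],1); print(a,np.degrees(np.arctan(a[0])),'end y at .696,.61',np.polyval(a,[.696,.61]),np.std(pts[:,1]-np.polyval(a,pts[:,0])))
E
```

```text
27.13 [ 0.6781 -0.2509  0.0058] [-2.1  0.2  6. ] [-0.181  0.387  0.075] 21.04
[0.04026904 0.09234369] 2.306000070831516 end y at .696,.61 [0.12037095 0.11690781] 0.00018237583426710042
```

Request:
jog_arm([
  {"dx": 0, "dy": 0, "dz": 1.15, "turn": 0},
  {"dx": 0, "dy": 0.1, "dz": 1.15, "turn": 0},
  {"dx": 0, "dy": 0.15, "dz": 1.15, "turn": 0},
  {"dx": 0, "dy": 0.15, "dz": 1.12, "turn": 0},
  {"dx": 0, "dy": 0.25, "dz": 1.12, "turn": 0},
  {"dx": 0, "dy": 0.25, "dz": 1.12, "turn": 0},
  {"dx": 0, "dy": 0, "dz": 0, "turn": 0},
  {"dx": 0, "dy": 0, "dz": 0, "turn": 0},
])

```text
time: 27.8
tool_pos: [0.6779, -0.2415, 0.0732]
tcp_rot: [2.153, 2.283, 0.001]
wrist_force: [0.1, -1.3, -7.0]
width: 0.249
```

```bash
cat > bz.py <<'E'
from h import *
s=bot.read_state(); tx,ty,tz=s['tool_pos']
im,d,k=snap('wrist'); v,u=np.mgrid[:480,:640]; X=P(u,v,d,k)
x0=tx-.06*(X[...,1]-ty)
m=(d>0)&(abs(X[...,0]-x0)<.008)&(X[...,1]>ty+.02)&(X[...,1]<ty+.245)&(X[...,2]>.006)
p=X[m]; print('t',s['time'],'tcp',np.round([tx,ty,tz],4),'w',round(s['width']*85.4,2),'F',np.round(s['wrist_force'],1),'T',np.round(s['torque'],2))
for y in np.arange(.03,.27,.03):
    q=p[abs(p[:,1]-ty-y)<.008]; print(round(y,2),len(q),np.round(np.median(q[:,[0,2]],0),4) if len(q) else '')
mm=(p[:,1]<ty+.15); a=np.polyfit(p[mm,1],p[mm,2],1); print('slope top deg',np.degrees(np.arctan(a[0])))
E
python3 bz.py
```

```text
t 27.8 tcp [ 0.6779 -0.2415  0.0732] w 21.29 F [ 0.1 -1.3 -7. ] T [-0.18 -0.03  0.02]
0.03 1769 [0.6761 0.0719]
0.06 1908 [0.6743 0.064 ]
0.09 1970 [0.6726 0.056 ]
0.12 565 [0.6715 0.0497]
0.15 0 
0.18 0 
0.21 0 
0.24 0 
0.27 0 
slope top deg -14.72819408245641
```

Request:
jog_arm([
  {"dx": 0, "dy": 0.35, "dz": 1.1, "turn": 0},
  {"dx": 0, "dy": 0.35, "dz": 1.1, "turn": 0},
  {"dx": 0, "dy": 0.45, "dz": 1.08, "turn": 0},
  {"dx": 0, "dy": 0.45, "dz": 1.08, "turn": 0},
  {"dx": 0, "dy": 0, "dz": 0, "turn": 0},
  {"dx": 0, "dy": 0, "dz": 0, "turn": 0},
])

```text
time: 28.35
tool_pos: [0.6781, -0.2253, 0.1172]
tcp_rot: [2.153, 2.283, 0.002]
wrist_force: [0.2, -1.1, -6.1]
width: 0.249
```

```bash
python3 bz.py
```

```text
t 28.35 tcp [ 0.6781 -0.2253  0.1172] w 21.3 F [ 0.2 -1.1 -6.1] T [-0.28 -0.02 -0.06]
0.03 1733 [0.6764 0.1084]
0.06 1641 [0.6745 0.0944]
0.09 1542 [0.6726 0.0804]
0.12 894 [0.6713 0.0681]
0.15 0 
0.18 0 
0.21 0 
0.24 0 
0.27 0 
slope top deg -24.877696959849395
```

Request:
jog_arm([
  {"dx": 0, "dy": 0, "dz": 0, "turn": 0},
  {"dx": 0, "dy": 0, "dz": 0, "turn": 0},
  {"dx": 0, "dy": 0, "dz": 0, "turn": 0},
  {"dx": 0, "dy": 0, "dz": 0.5, "turn": 0},
  {"dx": 0, "dy": 0, "dz": 1, "turn": 0},
  {"dx": 0, "dy": 0, "dz": 1, "turn": 0},
  {"dx": 0, "dy": 0, "dz": 0, "turn": 0},
  {"dx": 0, "dy": 0, "dz": 0, "turn": 0},
], grip_force=120)

```text
time: 29.07
tool_pos: [0.678, -0.2256, 0.142]
tcp_rot: [2.154, 2.283, 0.002]
wrist_force: [0.5, 0.4, -7.7]
width: 0.207
```

```bash
python3 bz.py
```

```text
t 29.0667 tcp [ 0.678  -0.2256  0.142 ] w 17.65 F [ 0.5  0.4 -7.7] T [-0.33 -0.02 -0.06]
0.03 1710 [0.6762 0.1306]
0.06 1568 [0.6743 0.1147]
0.09 1430 [0.6726 0.099 ]
0.12 960 [0.6712 0.0842]
0.15 0 
0.18 0 
0.21 0 
0.24 0 
0.27 0 
slope top deg -27.851697110290146
```

Request:
jog_arm([
  {"dx": 0.5, "dy": 0, "dz": 0, "turn": 0},
  {"dx": 0.5, "dy": 0, "dz": -1, "turn": 0},
  {"dx": 0, "dy": -0.2, "dz": -1.2, "turn": 0},
  {"dx": 0, "dy": -0.4, "dz": -1.2, "turn": 0},
  {"dx": 0, "dy": -0.3, "dz": -0.6, "turn": 0},
  {"dx": 0, "dy": 0, "dz": 0, "turn": 0},
  {"dx": 0, "dy": 0, "dz": 0, "turn": 0},
], grip_force=25)

```text
time: 29.7
tool_pos: [0.6861, -0.2338, 0.0986]
tcp_rot: [-2.156, -2.281, -0.001]
wrist_force: [0.9, 2.3, -4.5]
width: 0.204
```

Request:
jog_arm([
  {"dx": 0, "dy": 0, "dz": 0, "turn": 0},
  {"dx": 0, "dy": 0, "dz": 0, "turn": 0},
  {"dx": 0, "dy": 0, "dz": 0, "turn": 0},
  {"dx": 0, "dy": 0, "dz": 0, "turn": 0},
  {"dx": 0.3, "dy": 0, "dz": 0.4, "turn": 0},
  {"dx": 0.4, "dy": 0, "dz": 1, "turn": 0},
  {"dx": 0.4, "dy": 0, "dz": 2, "turn": 0},
  {"dx": 0.4, "dy": 0, "dz": 2, "turn": 0},
  {"dx": 0.4, "dy": 0, "dz": 0, "turn": 0},
  {"dx": 0, "dy": 0, "dz": 0, "turn": 0},
  {"dx": 0, "dy": 0, "dz": 0, "turn": 0},
], grip_force=120)

```text
time: 30.62
tool_pos: [0.7056, -0.2344, 0.1533]
tcp_rot: [-2.155, -2.285, 0.002]
wrist_force: [-0.6, -0.4, -7.8]
width: 0.203
```

```bash
python3 bz.py
```

```text
t 30.6167 tcp [ 0.7056 -0.2344  0.1533] w 17.37 F [-0.6 -0.4 -7.8] T [-0.51  0.03  0.02]
0.03 1716 [0.7037 0.1407]
0.06 1521 [0.702  0.1238]
0.09 1401 [0.7002 0.107 ]
0.12 982 [0.6987 0.0911]
0.15 0 
0.18 0 
0.21 0 
0.24 0 
0.27 0 
slope top deg -29.40829997951566
```

Request:
jog_arm([
  {"dx": 0, "dy": 0, "dz": 0, "turn": 0},
  {"dx": 0, "dy": 0, "dz": 0, "turn": 0},
  {"dx": 0, "dy": 0, "dz": 0, "turn": 0},
  {"dx": 0, "dy": 0, "dz": 0, "turn": 0},
  {"dx": 0, "dy": 0, "dz": 0, "turn": 0},
  {"dx": 0, "dy": 0, "dz": 0, "turn": 0},
])

```text
time: 31.17
tool_pos: [0.7057, -0.2342, 0.1539]
tcp_rot: [-2.156, -2.285, 0.0]
wrist_force: [0.6, -0.4, -7.8]
width: 0.202
```

```bash
python3 bz.py
```

```text
t 31.1667 tcp [ 0.7057 -0.2342  0.1539] w 17.27 F [ 0.6 -0.4 -7.8] T [-0.36 -0.04  0.07]
0.03 1715 [0.7039 0.142 ]
0.06 1562 [0.7021 0.1259]
0.09 1422 [0.7004 0.1098]
0.12 980 [0.6988 0.0946]
0.15 0 
0.18 0 
0.21 0 
0.24 0 
0.27 0 
slope top deg -28.344193745846276
```

Request:
jog_arm([
  {"dx": 0, "dy": 0, "dz": 1, "turn": 0},
  {"dx": 0, "dy": 0, "dz": 1.2, "turn": 0},
  {"dx": 0, "dy": 0.6, "dz": 0.5, "turn": 0},
  {"dx": 0, "dy": 1.2, "dz": 0, "turn": 0},
  {"dx": 0, "dy": 1.6, "dz": 0, "turn": 0},
  {"dx": 0, "dy": 1.6, "dz": 0, "turn": 0},
  {"dx": 0, "dy": 1.0, "dz": 0, "turn": 0},
  {"dx": 0, "dy": 0.2, "dz": 0, "turn": 0},
  {"dx": 0, "dy": 0, "dz": 0, "turn": 0},
  {"dx": 0, "dy": 0, "dz": 0, "turn": 0},
  {"dx": 0, "dy": 0, "dz": 0, "turn": 0},
])

```text
time: 32.13
tool_pos: [0.7057, -0.1726, 0.1807]
tcp_rot: [2.156, 2.285, -0.001]
wrist_force: [0.0, -0.8, -7.0]
width: 0.203
```

```bash
python3 bz.py; python3 - <<'E'
from h import *
for n in('top','scene'):
    im,d,k=snap(n); v,u=np.mgrid[:480,:640]; X=P(u,v,d,k)
    dark=(im.max(2)<90)
    m=(d>0)&dark&(abs(X[...,0]-.695)<.02)&(X[...,1]>-.16)&(X[...,1]<.12)&(X[...,2]>.038)
    p=X[m]
    for y in np.arange(-.14,.09,.02):
        q=p[abs(p[:,1]-y)<.01]; print(n,round(y,2),len(q),np.round(np.median(q[:,[0,2]],0),3) if len(q) else '')
    print(p[:,1].max() if len(p) else '')
im=load('scene')[0]; cv2.imwrite('pics/s4.png',cv2.resize(im[180:330,280:440],None,fx=5,fy=4)[:,:,::-1])
E
```

```text
t 32.1333 tcp [ 0.7057 -0.1726  0.1807] w 17.31 F [ 0.  -0.8 -7. ] T [-0.39 -0.1  -0.01]
0.03 1717 [0.7039 0.1689]
0.06 1554 [0.7021 0.1527]
0.09 1425 [0.7004 0.1365]
0.12 970 [0.6987 0.1214]
0.15 0 
0.18 0 
0.21 0 
0.24 0 
0.27 0 
slope top deg -28.388055496428848
top -0.14 559 [0.685 0.549]
top -0.12 313 [0.696 0.562]
top -0.1 190 [0.699 0.537]
top -0.08 70 [0.697 0.137]
top -0.06 69 [0.695 0.128]
top -0.04 72 [0.694 0.116]
top -0.02 66 [0.693 0.105]
top 0.0 44 [0.694 0.095]
top 0.02 12 [0.694 0.086]
top 0.04 7 [0.694 0.066]
top 0.06 1 [0.685 0.06 ]
top 0.08 0 
0.05072428549138371
scene -0.14 27 [0.714 0.568]
scene -0.12 38 [0.711 0.565]
scene -0.1 24 [0.711 0.144]
scene -0.08 22 [0.71  0.133]
scene -0.06 27 [0.709 0.123]
scene -0.04 22 [0.708 0.11 ]
scene -0.02 24 [0.706 0.101]
scene 0.0 25 [0.705 0.09 ]
scene 0.02 10 [0.703 0.074]
scene 0.04 7 [0.703 0.061]
scene 0.06 1 [0.695 0.055]
scene 0.08 0 
0.05164380050574565
```

Request:
jog_arm([
  {"dx": 0, "dy": 0.7, "dz": -0.35, "turn": 0},
  {"dx": 0, "dy": 1.2, "dz": -0.62, "turn": 0},
  {"dx": 0, "dy": 1.2, "dz": -0.62, "turn": 0},
  {"dx": 0, "dy": 1.2, "dz": -0.62, "turn": 0},
  {"dx": 0, "dy": 1.0, "dz": -0.52, "turn": 0},
  {"dx": 0, "dy": 0.6, "dz": -0.32, "turn": 0},
  {"dx": 0, "dy": 0, "dz": 0, "turn": 0},
  {"dx": 0, "dy": 0, "dz": 0, "turn": 0},
])

```text
time: 32.95
tool_pos: [0.7056, -0.1124, 0.15]
tcp_rot: [-2.154, -2.286, 0.001]
wrist_force: [-0.3, 0.6, -7.3]
width: 0.205
```

```bash
python3 bz.py; cat > sc.py <<'E'
from h import *
im,d,k=snap('scene'); v,u=np.mgrid[:480,:640]; X=P(u,v,d,k)
m=(d>0)&(im.max(2)<90)&(abs(X[...,0]-.705)<.02)&(X[...,1]>-.16)&(X[...,1]<.13)&(X[...,2]>.02)&(X[...,2]<.2)
p=X[m]
for y in np.arange(-.08,.14,.02):
    q=p[abs(p[:,1]-y)<.01]; print(round(y,2),len(q),np.round(np.median(q[:,[0,2]],0),3) if len(q) else '')
E
python3 sc.py
```

```text
t 32.95 tcp [ 0.7056 -0.1124  0.15  ] w 17.46 F [-0.3  0.6 -7.3] T [-0.39 -0.06 -0.  ]
0.03 1703 [0.7037 0.1381]
0.06 1551 [0.7021 0.1219]
0.09 1432 [0.7001 0.1056]
0.12 960 [0.6987 0.0906]
0.15 0 
0.18 0 
0.21 0 
0.24 0 
0.27 0 
slope top deg -28.42609946574094
-0.08 11 [0.715 0.132]
-0.06 17 [0.714 0.124]
-0.04 21 [0.712 0.112]
-0.02 21 [0.71  0.104]
0.0 24 [0.708 0.092]
0.02 21 [0.708 0.082]
0.04 22 [0.706 0.069]
0.06 21 [0.704 0.058]
0.08 86 [0.705 0.027]
0.1 6 [0.703 0.027]
0.12 0 
0.14 0
```

Request:
jog_arm([
  {"dx": 0, "dy": 0, "dz": -0.2, "turn": 0},
  {"dx": 0, "dy": 0.5, "dz": -0.27, "turn": 0},
  {"dx": 0, "dy": 0.5, "dz": -0.27, "turn": 0},
  {"dx": 0, "dy": 0.4, "dz": -0.22, "turn": 0},
  {"dx": 0, "dy": 0, "dz": 0, "turn": 0},
  {"dx": 0, "dy": 0, "dz": 0, "turn": 0},
])

```text
time: 33.55
tool_pos: [0.7054, -0.0987, 0.1403]
tcp_rot: [-2.155, -2.285, 0.001]
wrist_force: [-0.4, -0.4, -7.8]
width: 0.205
```

```bash
python3 bz.py|tail -9;python3 bz.py|head -1; python3 - <<'E'
from h import *
im=snap('scene')[0]; im2=snap('top')[0]
cv2.imwrite('pics/s5.png',np.hstack([cv2.resize(im[170:330,300:460],(500,500)),cv2.resize(im2[160:260,270:330],(300,500))])[:,:,::-1])
E
```

```text
0.06 1544 [0.7019 0.1124]
0.09 1432 [0.7   0.096]
0.12 953 [0.6985 0.0809]
0.15 0 
0.18 0 
0.21 0 
0.24 0 
0.27 0 
slope top deg -28.41389656782575
t 33.6 tcp [ 0.7057 -0.099   0.1406] w 17.06 F [-0.2 -0.2 -8.3] T [-0.4  -0.06 -0.03]
```

View pics/s5.png

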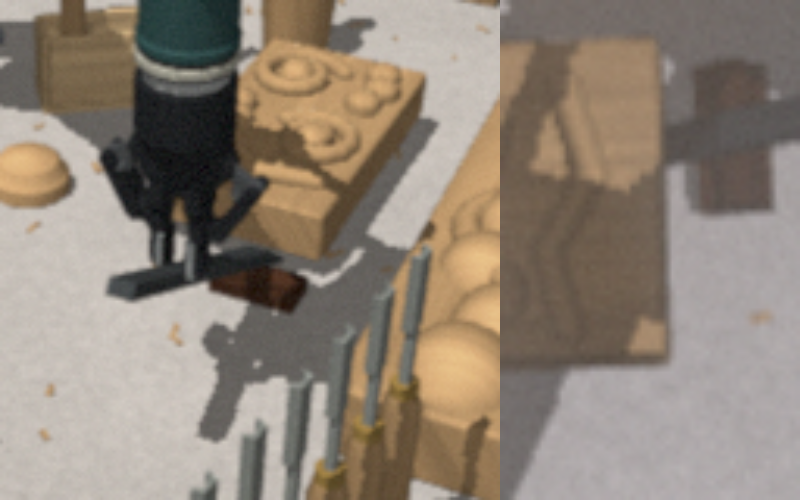

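Request:
jog_arm([
  {"dx": 0, "dy": 0.5, "dz": -0.27, "turn": 0},
  {"dx": 0, "dy": 0.4, "dz": -0.22, "turn": 0},
  {"dx": 0, "dy": 0, "dz": 0, "turn": 0},
  {"dx": 0, "dy": 0, "dz": 0, "turn": 0},
])

```text
time: 34.08
tool_pos: [0.7054, -0.0896, 0.1354]
tcp_rot: [-2.155, -2.285, 0.001]
wrist_force: [0.2, -0.0, -8.4]
width: 0.204
```

Request:
jog_arm([
  {"dx": 0, "dy": 0, "dz": 0, "turn": 0},
  {"dx": 0, "dy": 0, "dz": 0, "turn": 0},
  {"dx": 0, "dy": 0, "dz": 0, "turn": 0},
  {"dx": 0, "dy": 0, "dz": 0, "turn": 0},
], grip_force=20, fingers=2.1)

```text
time: 34.42
tool_pos: [0.7059, -0.0901, 0.1362]
tcp_rot: [2.156, 2.285, 0.001]
wrist_force: [0.4, 1.1, -7.5]
width: 0.246
```

```bash
python3 bz.py|sed -n '1p;3,5p;$p'
```

```text
t 34.4167 tcp [ 0.7059 -0.0901  0.1362] w 21.02 F [ 0.4  1.1 -7.5] T [0.04 0.07 0.02]
0.06 1548 [0.7023 0.108 ]
0.09 1411 [0.7006 0.0915]
0.12 990 [0.6989 0.076 ]
slope top deg -28.740269987113855
```

Toe rests on the bench now, bar pivots freely. Lower the handle slightly while pushing in.

Request:
jog_arm([
  {"dx": 0, "dy": 0.1, "dz": -0.45, "turn": 0},
  {"dx": 0, "dy": 0.1, "dz": -0.45, "turn": 0},
  {"dx": 0, "dy": 0, "dz": -0.45, "turn": 0},
  {"dx": 0, "dy": 0, "dz": -0.45, "turn": 0},
  {"dx": 0, "dy": 0, "dz": 0, "turn": 0},
  {"dx": 0, "dy": 0, "dz": 0, "turn": 0},
])

```text
time: 34.97
tool_pos: [0.7054, -0.0877, 0.1172]
tcp_rot: [-2.155, -2.283, 0.0]
wrist_force: [-0.1, 2.4, -5.6]
width: 0.246
```

```bash
python3 bz.py|sed -n '1p;3,5p;$p'; python3 - <<'E'
from h import *
im,d,k=snap('top'); v,u=np.mgrid[:480,:640]; X=P(u,v,d,k)
m=(d>0)&(abs(X[...,2]-.072)<.006)&(X[...,0]>.56)&(X[...,0]<.76)&(X[...,1]>.1)&(X[...,1]<.45)
print(m.sum(), cv2.minAreaRect(X[m][:,:2].astype(np.float32)*1000))
E
```

```text
t 34.9667 tcp [ 0.7054 -0.0877  0.1172] w 21.04 F [-0.1  2.4 -5.6] T [ 0.45 -0.01 -0.02]
0.06 1639 [0.7018 0.0948]
0.09 1557 [0.7    0.0812]
0.12 897 [0.6984 0.069 ]
slope top deg -24.36260945996208
4288 ((645.4239501953125, 270.49835205078125), (171.27606201171875, 299.5631408691406), 2.270595073699951)
```

Request:
jog_arm([
  {"dx": 0, "dy": -0.4, "dz": -0.8, "turn": 0},
  {"dx": 0, "dy": -0.35, "dz": -0.8, "turn": 0},
  {"dx": 0, "dy": -0.35, "dz": -0.85, "turn": 0},
  {"dx": 0, "dy": -0.3, "dz": -0.85, "turn": 0},
  {"dx": 0, "dy": -0.3, "dz": -0.8, "turn": 0},
  {"dx": 0, "dy": -0.25, "dz": -0.8, "turn": 0},
  {"dx": 0, "dy": -0.2, "dz": -0.85, "turn": 0},
  {"dx": 0, "dy": -0.2, "dz": -0.85, "turn": 0},
  {"dx": 0, "dy": 0, "dz": 0, "turn": 0},
  {"dx": 0, "dy": 0, "dz": 0, "turn": 0},
])

```text
time: 35.9
tool_pos: [0.7053, -0.1123, 0.051]
tcp_rot: [-2.156, -2.284, 0.002]
wrist_force: [-1.4, -3.0, -3.0]
width: 0.245
```

```bash
python3 bz.py|sed -n '1p;3,5p;$p'; cat > cv.py <<'E'
from h import *
im,d,k=snap('top'); v,u=np.mgrid[:480,:640]; X=P(u,v,d,k)
m=(d>0)&(X[...,2]>.062)&(X[...,2]<.115)&(X[...,0]>.56)&(X[...,0]<.76)&(X[...,1]>.1)&(X[...,1]<.45)
m=cv2.erode(m.astype(np.uint8),np.ones((3,3)))>0
p=X[m]; r=cv2.minAreaRect(p[:,:2].astype(np.float32)*1000); print('carving',len(p),np.round(r[0],1),np.round(r[1],1),round(r[2],2))
for y in(.13,.2,.28,.36,.40):
    q=p[abs(p[:,1]-y)<.008]; print('y',y,'plane z p30',np.round(np.percentile(q[:,2],30),4) if len(q) else '')
E
python3 cv.py
```

```text
t 35.9 tcp [ 0.7053 -0.1123  0.051 ] w 20.89 F [-1.4 -3.  -3. ] T [-0.32 -0.07 -0.05]
0.06 2060 [0.7017 0.0517]
0.09 2443 [0.6999 0.0495]
0.12 65 [0.7023 0.0478]
slope top deg -4.135295823994622
carving 6605 [644.4 272.4] [167.  296.5] 1.96
y 0.13 plane z p30 0.0789
y 0.2 plane z p30 0.0781
y 0.28 plane z p30 0.0769
y 0.36 plane z p30 0.0776
y 0.4 plane z p30 0.0726
```

Request:
jog_arm([
  {"dx": 0, "dy": -0.1, "dz": -0.8, "turn": 0},
  {"dx": 0, "dy": -0.1, "dz": -0.8, "turn": 0},
  {"dx": 0, "dy": -0.1, "dz": -0.8, "turn": 0},
  {"dx": 0, "dy": 0, "dz": -0.6, "turn": 0},
  {"dx": 0, "dy": 0, "dz": -0.4, "turn": 0},
  {"dx": 0, "dy": 0, "dz": 0, "turn": 0},
  {"dx": 0, "dy": 0, "dz": 0, "turn": 0},
])

```text
time: 36.58
tool_pos: [0.7059, -0.1147, 0.019]
tcp_rot: [-2.156, -2.285, 0.0]
wrist_force: [-2.6, -0.7, 5.2]
width: 0.249
```

```bash
python3 bz.py|sed -n '1,5p;$p'; python3 cv.py
```

```text
t 36.5833 tcp [ 0.7059 -0.1147  0.019 ] w 21.26 F [-2.6 -0.7  5.2] T [-0.02  0.39 -0.03]
0.03 1751 [0.7041 0.0269]
0.06 2289 [0.7024 0.0296]
0.09 3066 [0.7005 0.0323]
0.12 0 
slope top deg 5.121756398051239
carving 6667 [644.8 272.2] [167.4 297.1] 2.02
y 0.13 plane z p30 0.0886
y 0.2 plane z p30 0.0855
y 0.28 plane z p30 0.0824
y 0.36 plane z p30 0.078
y 0.4 plane z p30 0.0727
```

Request:
jog_arm([
  {"dx": 0, "dy": 0, "dz": 0, "turn": 0},
  {"dx": 0, "dy": 0, "dz": 0, "turn": 0},
  {"dx": 0, "dy": 0, "dz": 0, "turn": 0},
  {"dx": 0, "dy": 0, "dz": 1, "turn": 0},
  {"dx": 0, "dy": 0, "dz": 3, "turn": 0},
  {"dx": 0, "dy": 0, "dz": 4, "turn": 0},
  {"dx": 0, "dy": 0, "dz": 4, "turn": 0},
  {"dx": 0, "dy": 0, "dz": 4, "turn": 0},
  {"dx": 0, "dy": 0, "dz": 4, "turn": 0},
  {"dx": 0, "dy": 0, "dz": 4, "turn": 0},
  {"dx": 0, "dy": 0, "dz": 2, "turn": 0},
  {"dx": 0, "dy": 0, "dz": 0, "turn": 0},
], fingers=4)

```text
time: 37.68
tool_pos: [0.7092, -0.1152, 0.2879]
tcp_rot: [2.148, 2.276, 0.012]
wrist_force: [0.0, 0.6, 0.3]
width: 0.466
```

Request:
jog_arm([
  {"dx": -2.0, "dy": -0.8, "dz": 0, "turn": -0.12},
  {"dx": -2.0, "dy": -0.8, "dz": 0, "turn": -0.12},
  {"dx": -2.0, "dy": -0.8, "dz": 0, "turn": -0.12},
  {"dx": -2.0, "dy": -0.8, "dz": 0, "turn": -0.12},
  {"dx": -2.0, "dy": -0.8, "dz": 0, "turn": -0.12},
  {"dx": -2.0, "dy": -0.8, "dz": 0, "turn": -0.12},
  {"dx": -2.0, "dy": -0.8, "dz": 0, "turn": -0.12},
  {"dx": -2.0, "dy": -0.8, "dz": 0, "turn": -0.12},
  {"dx": -2.0, "dy": -0.8, "dz": 0, "turn": -0.12},
  {"dx": -2.0, "dy": -1.9, "dz": 0, "turn": -0.12},
  {"dx": -1.7, "dy": -1.9, "dz": 0, "turn": -0.12},
  {"dx": -1.7, "dy": -1.9, "dz": 0, "turn": -0.12},
], fingers=6.5)

```text
time: 38.68
tool_pos: [0.4703, -0.2438, 0.2773]
tcp_rot: [-3.128, -0.288, 0.001]
wrist_force: [0.7, -0.3, 0.2]
width: 0.761
```

Request:
jog_arm([
  {"dx": -1.3, "dy": -2.2, "dz": -1, "turn": -0.12},
  {"dx": -1.3, "dy": -2.2, "dz": -1, "turn": -0.12},
  {"dx": -1.3, "dy": -2.2, "dz": -1, "turn": -0.12},
  {"dx": -1.3, "dy": -2.2, "dz": -1, "turn": -0.12},
  {"dx": -1.0, "dy": -2.2, "dz": -1, "turn": -0.12},
  {"dx": 0, "dy": -2, "dz": -1, "turn": -0.08},
  {"dx": 0, "dy": 0, "dz": 0, "turn": 0},
  {"dx": 0, "dy": 0, "dz": 0, "turn": 0},
])

```text
time: 39.35
tool_pos: [0.4087, -0.3735, 0.2165]
tcp_rot: [-3.045, 0.764, 0.004]
wrist_force: [0.7, 0.6, -0.4]
width: 0.762
```

```bash
python3 - <<'E'
from h import *
s=bot.read_state(); print(s['time'],s['tool_pos'],s['tcp_rot'],s['q'])
r=s['tcp_rot']; print('jaw yaw',2*np.degrees(np.arctan2(r[1],r[0]))-90)
im,d,k=snap('wrist'); v,u=np.mgrid[:480,:640]; X=P(u,v,d,k)
m=(d>0)&(abs(X[...,2]-.038)<.005)&(abs(X[...,0]-.45)<.09)&(abs(X[...,1]+.4)<.1)
m=cv2.morphologyEx(m.astype(np.uint8),cv2.MORPH_OPEN,np.ones((7,7)))
n,l,S,c=cv2.connectedComponentsWithStats(m)
for i in range(1,n):
    if S[i,4]>500: p=X[l==i].astype(np.float32); print(S[i],cv2.minAreaRect(p[:,:2]*1000),np.median(p,0))
E
python3 cv.py
```

```text
39.35 [ 0.40874144 -0.37346302  0.21654965] [-3.04519555  0.76407212  0.00401326] [-7.85568657e-01  4.71519038e-02  1.88027528e+00  4.28887297e-04
  1.21738675e+00  1.27674979e+00]
jaw yaw 241.82931520545412
[ 300   57   59  167 9223] ((445.1608581542969, -401.5926818847656), (44.187164306640625, 128.907958984375), 61.950965881347656) [ 0.4509354  -0.40420115  0.03790235]
[265 262  36  21 529] ((369.3936462402344, -315.5616760253906), (31.157915115356445, 18.66279411315918), 89.32569122314453) [ 0.3682745  -0.31342912  0.03490596]
carving 6669 [644.2 272. ] [167.4 296.8] 2.06
y 0.13 plane z p30 0.0885
y 0.2 plane z p30 0.0857
y 0.28 plane z p30 0.082
y 0.36 plane z p30 0.0788
y 0.4 plane z p30 0.0732
```

Request:
jog_arm([
  {"dx": -0.3, "dy": -0.7, "dz": -1.5, "turn": 0},
  {"dx": 0, "dy": 0, "dz": -4, "turn": 0},
  {"dx": 0, "dy": 0, "dz": -4, "turn": 0},
  {"dx": 0, "dy": 0, "dz": -4, "turn": 0},
  {"dx": 0, "dy": 0, "dz": -3.5, "turn": 0},
  {"dx": 0, "dy": 0, "dz": -2, "turn": 0},
  {"dx": 0, "dy": 0, "dz": -1.2, "turn": 0},
  {"dx": 0, "dy": 0, "dz": -0.2, "turn": 0},
  {"dx": 0, "dy": 0, "dz": 0, "turn": 0},
])

```text
time: 40.2
tool_pos: [0.4074, -0.3803, 0.0143]
tcp_rot: [-3.048, 0.762, -0.0]
wrist_force: [0.5, -0.3, 0.9]
width: 0.763
```

Request:
jog_arm([
  {"dx": 0, "dy": 0, "dz": 0, "turn": 0},
  {"dx": 0, "dy": 0, "dz": 0, "turn": 0},
  {"dx": 0, "dy": 0, "dz": 0, "turn": 0},
  {"dx": 0, "dy": 0, "dz": 0, "turn": 0},
  {"dx": 0, "dy": 0, "dz": 0, "turn": 0},
  {"dx": 0, "dy": 0, "dz": 0, "turn": 0},
], fingers=3.5, grip_force=80)

```text
time: 40.7
tool_pos: [0.4087, -0.3824, 0.0168]
tcp_rot: [3.045, -0.763, 0.007]
wrist_force: [0.7, 0.9, 6.5]
width: 0.496
```

```bash
python3 st.py
```

```text
40.7 [ 0.4087 -0.3824  0.0168] [0.7 0.9 6.5] [ 0.121 -0.043  0.077] 42.39
```

Request:
jog_arm([
  {"dx": 0, "dy": 0, "dz": 1, "turn": 0},
  {"dx": 0, "dy": 0, "dz": 3, "turn": 0},
  {"dx": 0, "dy": 0, "dz": 4, "turn": 0},
  {"dx": 0, "dy": 0, "dz": 4, "turn": 0},
  {"dx": 0, "dy": 0, "dz": 4, "turn": 0},
  {"dx": 0, "dy": 0, "dz": 3, "turn": 0},
  {"dx": 0, "dy": 2, "dz": 0, "turn": 0.115},
  {"dx": 1.1, "dy": 2.1, "dz": 0, "turn": 0.117},
  {"dx": 1.1, "dy": 2.1, "dz": 0, "turn": 0.117},
  {"dx": 1.1, "dy": 2.1, "dz": 0, "turn": 0.117},
  {"dx": 1.1, "dy": 2.1, "dz": 0, "turn": 0.117},
  {"dx": 1.1, "dy": 2.1, "dz": 0, "turn": 0.117},
])

```text
time: 41.7
tool_pos: [0.4617, -0.2546, 0.2049]
tcp_rot: [3.123, 0.336, 0.001]
wrist_force: [0.4, -0.5, -1.1]
width: 0.493
```

Request:
jog_arm([
  {"dx": 1.2, "dy": 2.1, "dz": 0, "turn": 0.117},
  {"dx": 1.2, "dy": 2.1, "dz": 0, "turn": 0.117},
  {"dx": 1.2, "dy": 2.1, "dz": 0, "turn": 0.117},
  {"dx": 1.2, "dy": 2.1, "dz": 0, "turn": 0.117},
  {"dx": 1.2, "dy": 2.1, "dz": 0, "turn": 0.117},
  {"dx": 1.2, "dy": 2.1, "dz": 0, "turn": 0.117},
  {"dx": 1.2, "dy": 2.1, "dz": 0, "turn": 0.117},
  {"dx": 1.2, "dy": 2.1, "dz": 0, "turn": 0.117},
  {"dx": 1.2, "dy": 2.1, "dz": 0, "turn": 0.117},
  {"dx": 1.2, "dy": 2.1, "dz": 0, "turn": 0.117},
  {"dx": 1.2, "dy": 2.1, "dz": 0, "turn": 0.117},
  {"dx": 1, "dy": 1.5, "dz": 0, "turn": 0.117},
])

```text
time: 42.7
tool_pos: [0.6041, -0.0079, 0.2048]
tcp_rot: [2.167, 2.275, 0.001]
wrist_force: [-1.0, -0.6, -1.8]
width: 0.495
```

```bash
cat > pk.py <<'E'
from h import *
s=bot.read_state(); r=s['tcp_rot']; tx,ty,tz=s['tool_pos']; print(round(s['time'],2),np.round(s['tool_pos'],4),'jaw yaw',round(2*np.degrees(np.arctan2(r[1],r[0]))-90,2),'F',np.round(s['wrist_force'],1),'w',s['width']*85.4)
im,d,k=snap('wrist'); v,u=np.mgrid[:480,:640]; X=P(u,v,d,k)
m=(d>0)&(im.max(2)<110)&(abs(X[...,2]-tz-.0212)<.008)&(abs(X[...,0]-tx)<.07)&(X[...,1]>ty+.012)&(X[...,1]<ty+.14)
m=cv2.morphologyEx(m.astype(np.uint8),cv2.MORPH_OPEN,np.ones((5,5)))
n,l,S,c=cv2.connectedComponentsWithStats(m)
for i in range(1,n):
    if S[i,4]>500: 
        p=X[l==i].astype(np.float32); print(S[i],cv2.minAreaRect(p[:,:2]*1000),'zmed',np.median(p[:,2]),'ymax',p[:,1].max(),'zslope',np.polyfit(p[:,1],p[:,2],1)[0])
E
python3 pk.py
```

```text
42.7 [ 0.6041 -0.0079  0.2048] jaw yaw 2.78 F [-1.  -0.6 -1.8] w 42.30054038311032
[  239    10   158   307 42852] ((600.7669677734375, 50.39345932006836), (44.172603607177734, 95.0348129272461), 3.017244338989258) zmed 0.22563967 ymax 0.098721564 zslope -0.005489950080972027
```

Request:
jog_arm([
  {"dx": 0, "dy": -0.2, "dz": -3, "turn": 0},
  {"dx": 0, "dy": 0, "dz": -4, "turn": 0},
  {"dx": 0, "dy": 0, "dz": -4, "turn": 0},
  {"dx": 0, "dy": 0, "dz": -4, "turn": 0},
  {"dx": 0, "dy": 0, "dz": -2.5, "turn": 0},
  {"dx": 0, "dy": 0, "dz": -1.2, "turn": 0},
  {"dx": 0, "dy": 0, "dz": -0.5, "turn": 0},
  {"dx": 0, "dy": 0, "dz": 0, "turn": 0},
  {"dx": 0, "dy": 0, "dz": 0, "turn": 0},
])

```text
time: 43.5
tool_pos: [0.6053, -0.012, 0.0138]
tcp_rot: [2.173, 2.265, 0.003]
wrist_force: [0.6, 0.6, -0.0]
width: 0.497
```

```bash
python3 pk.py; python3 - <<'E'
from h import *
im,d,k=load('wrist'); v,u=np.mgrid[:480,:640]; X=P(u,v,d,k)
pts=[]
for c in range(0,640,8):
    r=np.where((X[:,c,2]>.082)&(X[:,c,2]<.096)&(d[:,c]>0)&(X[:,c,1]>.1)&(X[:,c,1]<.16))[0]
    if len(r): pts.append(X[r.max(),c])
pts=np.array(pts); print(len(pts), pts.min(0) if len(pts) else '', pts.max(0) if len(pts) else '')
if len(pts)>5: print(np.polyfit(pts[:,0],pts[:,1],1),np.median(pts,0))
cv2.imwrite('pics/w10.png',im[:,:,::-1])
E
```

```text
43.5 [ 0.6053 -0.012   0.0138] jaw yaw 2.37 F [ 0.6  0.6 -0. ] w 42.44306883939018
[  246    11   151   305 37965] ((602.21142578125, 46.43463134765625), (44.39491653442383, 94.5652084350586), 2.4958908557891846) zmed 0.034571636 ymax 0.09433628 zslope -0.0058932669840843135
0
```

Request:
jog_arm([
  {"dx": 0, "dy": 0.5, "dz": -0.1, "turn": 0},
  {"dx": -0.05, "dy": 1, "dz": 0, "turn": 0},
  {"dx": -0.05, "dy": 1.2, "dz": 0, "turn": 0},
  {"dx": -0.05, "dy": 1.2, "dz": 0, "turn": 0},
  {"dx": -0.05, "dy": 1, "dz": 0, "turn": 0},
  {"dx": 0, "dy": 0.8, "dz": 0, "turn": 0},
  {"dx": 0, "dy": 0.4, "dz": 0, "turn": 0},
  {"dx": 0, "dy": 0, "dz": 0, "turn": 0},
  {"dx": 0, "dy": 0, "dz": 0, "turn": 0},
])

```text
time: 44.3
tool_pos: [0.6019, 0.0498, 0.0111]
tcp_rot: [2.173, 2.268, 0.0]
wrist_force: [0.6, 0.4, 0.1]
width: 0.493
```

```bash
python3 st.py; python3 - <<'E'
from h import *
s=bot.read_state(); tx,ty,tz=s['tool_pos']
im,d,k=snap('wrist','pics/w11.png'); v,u=np.mgrid[:480,:640]; X=P(u,v,d,k)
# along packer centre line: profile of z vs y
for y in np.arange(.075,.15,.004):
    q=X[(d>0)&(abs(X[...,0]-.602)<.012)&(abs(X[...,1]-y)<.002)]; print(round(y,3),len(q),np.round(np.percentile(q[:,2],[10,50,90]),4) if len(q) else '')
E
python3 cv.py
```

```text
44.3 [0.6019 0.0498 0.0111] [0.6 0.4 0.1] [ 0.166 -0.027  0.002] 42.13
0.075 771 [0.0314 0.0322 0.0329]
0.079 803 [0.0315 0.0322 0.0329]
0.083 821 [0.0314 0.0322 0.0328]
0.087 848 [0.0314 0.0321 0.0328]
0.091 862 [0.0314 0.0321 0.0329]
0.095 906 [0.0313 0.0321 0.0329]
0.099 916 [0.0313 0.0321 0.0329]
0.103 964 [0.0313 0.0321 0.0329]
0.107 568 [0.0314 0.0321 0.0329]
0.111 0 
0.115 0 
0.119 949 [0.0863 0.0879 0.089 ]
0.123 3568 [0.0887 0.0895 0.0904]
0.127 3991 [0.0888 0.0896 0.0904]
0.131 4209 [0.0885 0.0893 0.0902]
0.135 4426 [0.0883 0.0891 0.0899]
0.139 4657 [0.088  0.0888 0.0897]
0.143 4956 [0.0877 0.0886 0.0894]
0.147 2487 [0.0875 0.0884 0.0892]
carving 6304 [644.3 273.3] [167.1 296. ] 2.23
y 0.13 plane z p30 0.0889
y 0.2 plane z p30 0.0854
y 0.28 plane z p30 0.0815
y 0.36 plane z p30 0.0785
y 0.4 plane z p30 0.0729
```

Request:
jog_arm([
  {"dx": 0, "dy": 0.2, "dz": 0, "turn": 0},
  {"dx": 0, "dy": 0.2, "dz": 0, "turn": 0},
  {"dx": 0, "dy": 0.1, "dz": 0, "turn": 0},
  {"dx": 0, "dy": 0, "dz": 0, "turn": 0},
  {"dx": 0, "dy": 0, "dz": 0, "turn": 0},
])

```text
time: 44.82
tool_pos: [0.6019, 0.0542, 0.011]
tcp_rot: [2.174, 2.267, 0.0]
wrist_force: [-0.3, -0.4, 0.3]
width: 0.501
```

```bash
python3 st.py
```

```text
44.82 [0.6019 0.0542 0.011 ] [-0.3 -0.4  0.3] [-0.    -0.152 -0.035] 42.77
```

Request:
jog_arm([
  {"dx": 0, "dy": 0.1, "dz": 0, "turn": 0},
  {"dx": 0, "dy": 0, "dz": 0, "turn": 0},
  {"dx": 0, "dy": 0, "dz": 0, "turn": 0},
])

```text
time: 45.07
tool_pos: [0.6018, 0.0553, 0.011]
tcp_rot: [2.174, 2.268, 0.0]
wrist_force: [0.2, -1.0, 0.1]
width: 0.493
```

```bash
python3 st.py; python3 st.py; python3 cv.py | head -2
```

```text
45.07 [0.6018 0.0553 0.011 ] [ 0.2 -1.   0.1] [ 0.024 -0.009  0.002] 42.13
45.07 [0.6018 0.0553 0.011 ] [ 0.2 -1.   0.1] [ 0.024 -0.009  0.002] 42.13
carving 6076 [644.8 272.8] [167.4 294.6] 1.94
y 0.13 plane z p30 0.0909
```

Request:
jog_arm([
  {"dx": 0, "dy": 0.1, "dz": 0, "turn": 0},
  {"dx": 0, "dy": 0, "dz": 0, "turn": 0},
  {"dx": 0, "dy": 0, "dz": 0, "turn": 0},
])

```text
time: 45.37
tool_pos: [0.6018, 0.0564, 0.011]
tcp_rot: [-2.174, -2.268, -0.0]
wrist_force: [-0.5, -0.7, 0.2]
width: 0.499
```

Request:
jog_arm([
  {"dx": 0, "dy": 0, "dz": 0, "turn": 0},
])

```text
time: 45.45
tool_pos: [0.6018, 0.0564, 0.011]
tcp_rot: [-2.174, -2.268, -0.0]
wrist_force: [0.3, -0.3, 0.3]
width: 0.496
```

Request:
jog_arm([
  {"dx": 0, "dy": 0, "dz": 0, "turn": 0},
])

```text
time: 45.53
tool_pos: [0.6018, 0.0564, 0.011]
tcp_rot: [-2.174, -2.268, -0.0]
wrist_force: [0.5, -0.5, 0.0]
width: 0.496
```

Request:
jog_arm([
  {"dx": 0, "dy": 0.1, "dz": 0, "turn": 0},
  {"dx": 0, "dy": 0, "dz": 0, "turn": 0},
  {"dx": 0, "dy": 0, "dz": 0, "turn": 0},
])

```text
time: 45.78
tool_pos: [0.6018, 0.0567, 0.011]
tcp_rot: [2.174, 2.267, -0.001]
wrist_force: [0.1, -4.0, 1.1]
width: 0.5
```

Request:
jog_arm([
  {"dx": 0, "dy": 0, "dz": 0, "turn": 0},
])

```text
time: 45.87
tool_pos: [0.6018, 0.0568, 0.011]
tcp_rot: [2.174, 2.267, -0.001]
wrist_force: [-0.3, -4.3, 1.4]
width: 0.501
```

Request:
jog_arm([
  {"dx": 0, "dy": 0.1, "dz": 0, "turn": 0},
  {"dx": 0, "dy": 0, "dz": 0, "turn": 0},
  {"dx": 0, "dy": 0, "dz": 0, "turn": 0},
])

```text
time: 46.12
tool_pos: [0.6017, 0.057, 0.011]
tcp_rot: [2.173, 2.267, -0.002]
wrist_force: [0.3, -7.6, 1.4]
width: 0.494
```

Request:
jog_arm([
  {"dx": 0, "dy": 0, "dz": 0, "turn": 0},
])

```text
time: 46.2
tool_pos: [0.6018, 0.057, 0.011]
tcp_rot: [2.173, 2.267, -0.002]
wrist_force: [-0.5, -7.7, 2.0]
width: 0.496
```

```bash
python3 st.py; python3 - <<'E'
from h import *
s=bot.read_state()
im,d,k=snap('wrist','pics/w12.png'); v,u=np.mgrid[:480,:640]; X=P(u,v,d,k)
m=(d>0)&(X[...,2]>.08)&(X[...,1]<.16)
pts=[]
for c in range(150,500,6):
    r=np.where(m[:,c]&(X[:,c,2]<.096))[0]
    if len(r): pts.append(X[r.max(),c])
pts=np.array(pts); a=np.polyfit(pts[:,0],pts[:,1],1); print(len(pts),a,np.polyval(a,.602),pts[:,2].min())
E
python3 cv.py
```

```text
46.2 [0.6018 0.057  0.011 ] [-0.5 -7.7  2. ] [-1.096 -0.014 -0.019] 42.33
59 [0.03044451 0.06624311] 0.08457070673321651 0.08560580284659991
carving 5991 [645.1 273.2] [167.4 294.6] 1.59
y 0.13 plane z p30 0.0894
y 0.2 plane z p30 0.0855
y 0.28 plane z p30 0.0822
y 0.36 plane z p30 0.0786
y 0.4 plane z p30 0.0734
```

Request:
jog_arm([
  {"dx": 0, "dy": -0.2, "dz": 0, "turn": 0},
  {"dx": 0, "dy": 0, "dz": 0, "turn": 0},
  {"dx": 0, "dy": 0, "dz": 0, "turn": 0},
])

```text
time: 46.55
tool_pos: [0.6017, 0.0566, 0.0109]
tcp_rot: [-2.174, -2.267, -0.001]
wrist_force: [0.7, -0.4, 0.7]
width: 0.496
```

Request:
jog_arm([
  {"dx": 0, "dy": 0, "dz": 0, "turn": 0},
  {"dx": 0, "dy": 0, "dz": 0, "turn": 0},
  {"dx": 0, "dy": 0, "dz": 0, "turn": 0},
  {"dx": 0, "dy": 0, "dz": 0.5, "turn": 0},
  {"dx": 0, "dy": 0, "dz": 1, "turn": 0},
  {"dx": 0, "dy": 0, "dz": 2, "turn": 0},
  {"dx": 0, "dy": 0, "dz": 4, "turn": 0},
  {"dx": 0, "dy": 0, "dz": 4, "turn": 0},
  {"dx": 0, "dy": 0, "dz": 4, "turn": 0},
  {"dx": 0, "dy": 0, "dz": 4, "turn": 0},
  {"dx": 0, "dy": 0, "dz": 2, "turn": 0},
], fingers=5.6)

```text
time: 47.47
tool_pos: [0.6044, 0.0566, 0.2338]
tcp_rot: [2.17, 2.263, 0.011]
wrist_force: [0.3, 0.0, 1.0]
width: 0.654
```

Request:
jog_arm([
  {"dx": 0.6, "dy": -3.5, "dz": 0, "turn": 0},
  {"dx": 2.0, "dy": -3.5, "dz": 0, "turn": 0},
  {"dx": 2.0, "dy": -3.5, "dz": 0, "turn": 0},
  {"dx": 2.0, "dy": -3.5, "dz": 0, "turn": 0},
  {"dx": 2.0, "dy": -2.5, "dz": 0, "turn": 0},
  {"dx": 1.5, "dy": 0, "dz": 0, "turn": 0},
  {"dx": 0, "dy": 0, "dz": 0, "turn": 0},
  {"dx": 0, "dy": 0, "dz": 0, "turn": 0},
])

```text
time: 48.13
tool_pos: [0.7029, -0.109, 0.2264]
tcp_rot: [-2.175, -2.267, -0.0]
wrist_force: [-1.1, -0.5, 0.0]
width: 0.656
```

```bash
python3 st.py; python3 - <<'E'
from h import *
im,d,k=snap('wrist'); im2,d2,k2=snap('top')
cv2.imwrite('pics/f1.png',np.hstack([cv2.resize(im,(400,300)),cv2.resize(im2[150:270,250:410],(400,300))])[:,:,::-1])
v,u=np.mgrid[:480,:640]; X=P(u,v,d,k)
# bar
m=(d>0)&(im.max(2)<100)&(X[...,2]>.006)&(X[...,2]<.06)&(abs(X[...,0]-.705)<.014)&(X[...,1]<.06)&(X[...,1]>-.25)
p=X[m]; 
for y in np.arange(-.2,.06,.04):
    q=p[abs(p[:,1]-y)<.008]; print(round(y,2),len(q),np.round(np.median(q,0)[[0,2]],4) if len(q) else '')
# packer top rear
m=(d>0)&(abs(X[...,2]-.032)<.005)&(abs(X[...,0]-.602)<.035)&(X[...,1]<.125)&(X[...,1]>0)
m=cv2.morphologyEx(m.astype(np.uint8),cv2.MORPH_OPEN,np.ones((5,5)))>0
print('packer',cv2.minAreaRect(X[m][:,:2].astype(np.float32)*1000),m.sum())
E
```

```text
48.13 [ 0.7029 -0.109   0.2264] [-1.1 -0.5  0. ] [ 0.052  0.002 -0.028] 56.01
-0.2 287 [0.7093 0.0165]
-0.16 355 [0.7077 0.0199]
-0.12 403 [0.7055 0.0236]
-0.08 481 [0.7037 0.0271]
-0.04 548 [0.7016 0.0308]
0.0 566 [0.7006 0.0344]
0.04 283 [0.6998 0.0374]
packer ((602.7265014648438, 34.58936309814453), (43.932762145996094, 4.641517162322998), 2.759598970413208) 460
```

Request:
jog_arm([
  {"dx": 0.2, "dy": -0.6, "dz": -2, "turn": 0},
  {"dx": 0, "dy": 0, "dz": -4, "turn": 0},
  {"dx": 0, "dy": 0, "dz": -4, "turn": 0},
  {"dx": 0, "dy": 0, "dz": -4, "turn": 0},
  {"dx": 0, "dy": 0, "dz": -3.5, "turn": 0},
  {"dx": 0, "dy": 0, "dz": -2, "turn": 0},
  {"dx": 0, "dy": 0, "dz": -1.4, "turn": 0},
  {"dx": 0, "dy": 0, "dz": 0, "turn": 0},
  {"dx": 0, "dy": 0, "dz": 0, "turn": 0},
])

```text
time: 48.98
tool_pos: [0.7045, -0.114, 0.0173]
tcp_rot: [-2.173, -2.268, 0.0]
wrist_force: [0.8, 0.1, 1.0]
width: 0.659
```

Request:
jog_arm([
  {"dx": 0, "dy": 0, "dz": 0, "turn": 0},
  {"dx": 0, "dy": 0, "dz": 0, "turn": 0},
  {"dx": 0, "dy": 0, "dz": 0, "turn": 0},
  {"dx": 0, "dy": 0, "dz": 0, "turn": 0},
  {"dx": 0, "dy": 0, "dz": 0, "turn": 0},
  {"dx": 0, "dy": 0, "dz": 0, "turn": 0},
], fingers=2.05, grip_force=25)

```text
time: 49.48
tool_pos: [0.7068, -0.115, 0.0199]
tcp_rot: [2.172, 2.265, 0.004]
wrist_force: [-0.7, 0.2, 6.7]
width: 0.246
```

```bash
python3 bz.py|sed -n '1,5p;$p'
```

```text
t 49.4833 tcp [ 0.7068 -0.115   0.0199] w 21.03 F [-0.7  0.2  6.7] T [0.14 0.1  0.14]
0.03 1719 [0.705  0.0268]
0.06 2264 [0.7032 0.0295]
0.09 3018 [0.7014 0.0322]
0.12 0 
slope top deg 5.133923921684515
```

Request:
jog_arm([
  {"dx": 0, "dy": 0, "dz": 0.8, "turn": 0},
  {"dx": 0, "dy": 0.1, "dz": 0.9, "turn": 0},
  {"dx": 0, "dy": 0.1, "dz": 0.9, "turn": 0},
  {"dx": 0, "dy": 0.2, "dz": 0.9, "turn": 0},
  {"dx": 0, "dy": 0.2, "dz": 0.8, "turn": 0},
  {"dx": 0, "dy": 0.25, "dz": 0.8, "turn": 0},
  {"dx": 0, "dy": 0.25, "dz": 0.8, "turn": 0},
  {"dx": 0, "dy": 0.3, "dz": 0.8, "turn": 0},
  {"dx": 0, "dy": 0, "dz": 0, "turn": 0},
  {"dx": 0, "dy": 0, "dz": 0, "turn": 0},
])

```text
time: 50.37
tool_pos: [0.7052, -0.1001, 0.0848]
tcp_rot: [2.173, 2.268, 0.001]
wrist_force: [-0.4, -0.2, -6.3]
width: 0.243
```

```bash
python3 bz.py|sed -n '1,5p;$p'; python3 cv.py
```

```text
t 50.3667 tcp [ 0.7052 -0.1001  0.0848] w 20.78 F [-0.4 -0.2 -6.3] T [-0.14  0.06  0.07]
0.03 1705 [0.7034 0.0799]
0.06 1795 [0.7016 0.0726]
0.09 1901 [0.6998 0.0653]
0.12 610 [0.6988 0.0594]
slope top deg -13.654853894258554
carving 6753 [645.2 272.4] [167.6 297.6] 2.12
y 0.13 plane z p30 0.0827
y 0.2 plane z p30 0.0812
y 0.28 plane z p30 0.0792
y 0.36 plane z p30 0.0776
y 0.4 plane z p30 0.0732
```

Request:
jog_arm([
  {"dx": 0, "dy": 0.3, "dz": 0.8, "turn": 0},
  {"dx": 0, "dy": 0.35, "dz": 0.8, "turn": 0},
  {"dx": 0, "dy": 0.35, "dz": 0.7, "turn": 0},
  {"dx": 0, "dy": 0, "dz": 0, "turn": 0},
  {"dx": 0, "dy": 0, "dz": 0, "turn": 0},
])

```text
time: 50.88
tool_pos: [0.7056, -0.0903, 0.1084]
tcp_rot: [2.172, 2.267, 0.002]
wrist_force: [-0.3, -0.1, -4.7]
width: 0.249
```

Request:
jog_arm([
  {"dx": 0, "dy": 0, "dz": 0, "turn": 0},
  {"dx": 0, "dy": 0, "dz": 0, "turn": 0},
  {"dx": 0, "dy": 0, "dz": 0, "turn": 0},
  {"dx": 0, "dy": 0, "dz": 0, "turn": 0},
  {"dx": 0, "dy": 0, "dz": 0.3, "turn": 0},
  {"dx": 0, "dy": 0, "dz": 0.4, "turn": 0},
  {"dx": 0, "dy": 0, "dz": 0, "turn": 0},
  {"dx": 0, "dy": 0, "dz": 0, "turn": 0},
], fingers=1.2, grip_force=120)

```text
time: 51.55
tool_pos: [0.7051, -0.0907, 0.1145]
tcp_rot: [2.174, 2.267, 0.001]
wrist_force: [-0.5, 0.6, -5.2]
width: 0.169
```

```bash
python3 bz.py|sed -n '1,5p;$p'; python3 cv.py
```

```text
t 51.55 tcp [ 0.7051 -0.0907  0.1145] w 14.39 F [-0.5  0.6 -5.2] T [ 0.04  0.01 -0.  ]
0.03 1651 [0.7033 0.1028]
0.06 1595 [0.7015 0.0906]
0.09 1556 [0.6997 0.0783]
0.12 886 [0.6982 0.0674]
slope top deg -22.222067970558378
carving 6617 [645.  271.7] [167.2 295.7] 2.29
y 0.13 plane z p30 0.0822
y 0.2 plane z p30 0.0808
y 0.28 plane z p30 0.0795
y 0.36 plane z p30 0.0771
y 0.4 plane z p30 0.0729
```

Request:
jog_arm([
  {"dx": 0, "dy": 0, "dz": 0.3, "turn": 0},
  {"dx": 0, "dy": -0.8, "dz": 0.38, "turn": 0},
  {"dx": 0, "dy": -1.0, "dz": 0.44, "turn": 0},
  {"dx": 0, "dy": -1.0, "dz": 0.5, "turn": 0},
  {"dx": 0, "dy": -1.0, "dz": 0.6, "turn": 0},
  {"dx": 0, "dy": -1.0, "dz": 1, "turn": 0},
  {"dx": 0, "dy": -1.5, "dz": 1.5, "turn": 0},
  {"dx": 0, "dy": -2, "dz": 1.5, "turn": 0},
  {"dx": 0, "dy": -2, "dz": 1, "turn": 0},
  {"dx": 0, "dy": 0, "dz": 0, "turn": 0},
  {"dx": 0, "dy": 0, "dz": 0, "turn": 0},
])

```text
time: 52.57
tool_pos: [0.7058, -0.1974, 0.1893]
tcp_rot: [2.174, 2.261, 0.002]
wrist_force: [0.5, -0.8, -6.8]
width: 0.164
```

```bash
python3 bz.py|sed -n '1,5p;$p'; python3 cv.py|head -2
```

```text
t 52.5667 tcp [ 0.7058 -0.1974  0.1893] w 13.99 F [ 0.5 -0.8 -6.8] T [-0.29 -0.05 -0.08]
0.03 1546 [0.704  0.1586]
0.06 1204 [0.7021 0.1309]
0.09 955 [0.7004 0.1034]
0.12 765 [0.6985 0.0757]
slope top deg -42.58782400956888
carving 6618 [645.2 271.8] [167.9 296.2] 2.0
y 0.13 plane z p30 0.0824
```

Request:
jog_arm([
  {"dx": 0, "dy": 0.8, "dz": -0.2, "turn": 0},
  {"dx": 0, "dy": 0.7, "dz": -0.3, "turn": 0},
  {"dx": 0, "dy": 0, "dz": -0.3, "turn": 0},
  {"dx": 0, "dy": 0, "dz": 0, "turn": 0},
])

```text
time: 53.0
tool_pos: [0.7039, -0.1766, 0.1761]
tcp_rot: [-2.17, -2.267, 0.002]
wrist_force: [-0.3, 0.9, -7.7]
width: 0.167
```

Request:
jog_arm([
  {"dx": 0, "dy": 0, "dz": 0, "turn": 0},
  {"dx": 0, "dy": 0, "dz": 0, "turn": 0},
  {"dx": 0, "dy": 0, "dz": 0, "turn": 0},
], fingers=2.05, grip_force=25)

```text
time: 53.25
tool_pos: [0.706, -0.1788, 0.1802]
tcp_rot: [2.172, 2.266, 0.002]
wrist_force: [0.4, 0.2, 0.6]
width: 0.24
```

Request:
jog_arm([
  {"dx": 0, "dy": -0.9, "dz": -1.2, "turn": 0},
  {"dx": 0, "dy": -0.9, "dz": -1.2, "turn": 0},
  {"dx": 0, "dy": -0.9, "dz": -1.1, "turn": 0},
  {"dx": 0, "dy": -0.9, "dz": -1.1, "turn": 0},
  {"dx": 0, "dy": -0.6, "dz": -1.0, "turn": 0},
  {"dx": 0, "dy": -0.5, "dz": -1.0, "turn": 0},
  {"dx": 0, "dy": -0.5, "dz": -1.0, "turn": 0},
  {"dx": 0, "dy": -0.5, "dz": -1.1, "turn": 0},
  {"dx": 0, "dy": 0, "dz": 0, "turn": 0},
  {"dx": 0, "dy": 0, "dz": 0, "turn": 0},
])

```text
time: 54.08
tool_pos: [0.704, -0.2356, 0.0897]
tcp_rot: [-2.173, -2.266, 0.001]
wrist_force: [-0.3, -0.4, 0.5]
width: 0.24
```

```bash
python3 bz.py|sed -n '1,5p;$p'
```

```text
t 54.0833 tcp [ 0.704  -0.2356  0.0897] w 20.47 F [-0.3 -0.4  0.5] T [ 0.02  0.03 -0.09]
0.03 794 [0.7021 0.014 ]
0.06 915 [0.7004 0.0139]
0.09 1044 [0.6985 0.0139]
0.12 1108 [0.697  0.0139]
slope top deg -0.048428117390189686
```

Request:
jog_arm([
  {"dx": 0, "dy": 0, "dz": 2, "turn": 0},
  {"dx": 0, "dy": 0, "dz": 4, "turn": 0},
  {"dx": 0, "dy": 0, "dz": 4, "turn": 0},
  {"dx": 0, "dy": 0, "dz": 4, "turn": 0},
  {"dx": -4, "dy": 0, "dz": 1, "turn": 0},
  {"dx": -4, "dy": 0, "dz": 1, "turn": 0},
  {"dx": -4, "dy": 0, "dz": 0, "turn": 0},
  {"dx": -4, "dy": 0, "dz": 0, "turn": 0},
  {"dx": -4, "dy": 0, "dz": 0, "turn": 0},
  {"dx": -4, "dy": 0, "dz": 0, "turn": 0},
  {"dx": 0, "dy": 0, "dz": 0, "turn": 0},
  {"dx": 0, "dy": 0, "dz": 0, "turn": 0},
], fingers=5)

```text
time: 55.13
tool_pos: [0.4634, -0.2353, 0.2525]
tcp_rot: [2.174, 2.265, 0.001]
wrist_force: [0.6, -0.3, 0.3]
width: 0.586
```

```bash
python3 st.py; cp pics/top0.png /tmp/; python3 - <<'E'
from h import *
im,d,k=snap('top','pics/topF.png'); im2,d2,k2=snap('scene','pics/sceneF.png')
cv2.imwrite('pics/F.png',np.hstack([cv2.resize(im[130:350,150:590],(440,500)),cv2.resize(im2[100:440,80:520],(360,500))])[:,:,::-1])
E
python3 cv.py; python3 - <<'E'
from h import *
im,d,k=load('top'); v,u=np.mgrid[:480,:640]; X=P(u,v,d,k)
def box(nm,lo,hi,x0,x1,y0,y1,dark=None):
    m=(d>0)&(X[...,2]>lo)&(X[...,2]<hi)&(X[...,0]>x0)&(X[...,0]<x1)&(X[...,1]>y0)&(X[...,1]<y1)
    if m.sum()>5: r=cv2.minAreaRect(X[m][:,:2].astype(np.float32)*1000); print(nm,m.sum(),np.round(r[0],1),np.round(r[1],1),round(r[2],1),np.median(X[m][:,2]))
box('bar',.008,.022,.64,.76,-.42,.04)
box('fulcrum',.012,.034,.64,.76,.05,.113)
box('packer',.026,.037,.56,.65,.0,.113)
E
```

```text
55.13 [ 0.4634 -0.2353  0.2525] [ 0.6 -0.3  0.3] [ 0.006 -0.01  -0.037] 50.03
carving 6675 [645.1 272.2] [168.3 296.3] 2.31
y 0.13 plane z p30 0.0825
y 0.2 plane z p30 0.0812
y 0.28 plane z p30 0.0789
y 0.36 plane z p30 0.0775
y 0.4 plane z p30 0.0727
bar 1098 [ 700.3 -189.2] [115.  454.6] 0.5 0.01378695401510369
fulcrum 417 [694.3  86.1] [81.8 39.8] 3.5 0.02275930514304683
packer 423 [598.5  74.5] [44.4 78.2] 2.7 0.03235381310599253
```

View pics/F.png

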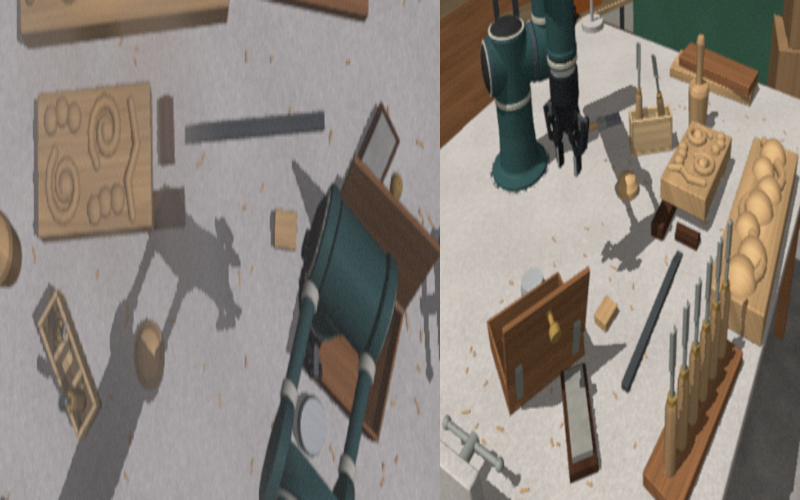

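Request:
jog_arm([
  {"dx": 1.5, "dy": 3.5, "dz": 0, "turn": 0},
  {"dx": 2, "dy": 3.5, "dz": 0, "turn": 0},
  {"dx": 2, "dy": 3.5, "dz": 0, "turn": 0},
  {"dx": 2, "dy": 3.5, "dz": 0, "turn": 0},
  {"dx": 2, "dy": 3.5, "dz": 0, "turn": 0},
  {"dx": 2, "dy": 2.5, "dz": 0, "turn": 0},
  {"dx": 2, "dy": 1, "dz": 0, "turn": 0},
  {"dx": 0, "dy": 0, "dz": 0, "turn": 0},
  {"dx": 0, "dy": 0, "dz": 0, "turn": 0},
])

```text
time: 56.03
tool_pos: [0.6017, -0.0241, 0.2508]
tcp_rot: [-2.171, -2.271, 0.001]
wrist_force: [-0.7, 0.3, 0.0]
width: 0.581
```

```bash
python3 st.py; python3 - <<'E'
from h import *
im,d,k=snap('wrist'); v,u=np.mgrid[:480,:640]; X=P(u,v,d,k)
m=(d>0)&(abs(X[...,2]-.032)<.003)&(abs(X[...,0]-.602)<.035)&(X[...,1]<.118)&(X[...,1]>0)
m=cv2.morphologyEx(m.astype(np.uint8),cv2.MORPH_OPEN,np.ones((5,5)))>0
p=X[m]; print('packer',cv2.minAreaRect(p[:,:2].astype(np.float32)*1000),len(p))
c=p[abs(p[:,0]-.602)<.01]; print('rear y',np.percentile(c[:,1],[0,.5]),'front vis',c[:,1].max())
pts=[]
for cc in range(100,540,6):
    r=np.where((d[:,cc]>0)&(X[:,cc,2]>.078)&(X[:,cc,2]<.086)&(X[:,cc,1]>.1)&(X[:,cc,1]<.16))[0]
    if len(r): pts.append(X[r.max(),cc])
pts=np.array(pts); 
if len(pts)>4: a=np.polyfit(pts[:,0],pts[:,1],1); e=np.polyval(a,.602); print('top edge',a,e,'lower edge~',e-.05*np.sin(np.radians(2.2)))
E
```

```text
56.03 [ 0.6017 -0.0241  0.2508] [-0.7  0.3  0. ] [ 0.012 -0.012 -0.029] 49.59
packer ((600.4270629882812, 75.1280746459961), (43.94438552856445, 84.61703491210938), 2.8967275619506836) 5596
rear y [0.03257117 0.03315309] front vis 0.11777689957082434
top edge [0.04219801 0.09328512] 0.1186883262368724 lower edge~ 0.11676893578249639
```

```bash
python3 -c "
from workcell import bot
print(bot.finish_job())"
```

```text
the job is handed in; nothing more can be done
None
```

The job is finished and handed in at about 56 s of the 210 s limit; no verdict was reported.

- **Gouges:** There were only two. Both stand butt down in the outer cells of the caddy.
- **Tool box:** The lid is open and leaning back. I judged this from the final picture, not from a measured angle.
- **Carving:** I levered the free end up over the block, and the bar's handle, lying on the bench, held it there. I put the packer in until it just touched the bearer, with up to 7.7 N of push, then backed off slightly. The carving has settled on it. By the wrist camera the packer is about 45.8 mm under, where at least 43.3 mm was needed. The top camera shows the carving within about 2 mm of where it started.
- **Pry bar:** It lies flat on the bench, several centimetres clear of the block and the carving.

**What did not go as planned:** The bar slipped in the grip as I drew it out, steepening from about 22° to 43°. When I eased the grip to lower it, it dropped the rest of the way, from roughly 18 cm at the grip, with its toe at or near the bench. By the top camera the block is within about 3 mm of its earlier position. In the final picture the other things looked undisturbed, though I did not measure them.

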